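Feed the sweet mould along the fence to its stop under the press

TASK

Pick up the wooden push stick and, touching the mould only with the stick, press the wooden sweet mould flush against the fence and then feed it along the fence under the hand press until it is fully home against the end stop. Keep it gently pressed against the fence all the way, hold it home with a firm push for a second, then lay the stick back down flat on the table and leave the other things where they are.

Things in the scene. Friction and masses are not known exactly. Their poses are not given: they have to be found in the camera images.
- fence: fixed aluminium guide rail with white facing, 34 mm high, standing on the table. Origin on the table on the nominal line of its face; y runs along the fence in the feed direction (to the stop), x points through the fence to behind it, so the lane is on the -x side, z up. Contact must be felt: push gently, about 1 to 8 N; 15 N is too much.
- fence_infeed (a point): infeed end of the fence's nominal face line, 17 mm above the table. From here the white facing, 32 mm high, runs 380 mm in the fence's +y. It is rigid and parallel to y, but was adjusted before clamping: its true face lies at an unknown offset of up to 6 mm either way (fence x) from the nominal line. Axes as the fence.
- press_ram (a point): middle of the underside of the press's ram plate, 50 x 90 mm (x, y), hanging fixed 58 mm above the table over the lane. The grey C-shaped hand press (about 165 mm high) stands behind the fence; nothing of it stands in the lane below the plate. Axes as the fence.
- end_stop: small rigid steel block fixed across the lane at the far end of the fence, 60 mm wide (x), 30 mm high. Origin on the table at the middle of the face that the mould butts against; its y axis is the feed direction, away from the mould. Holding home means a push on it of about 6 to 12 N for a second; 18 N is too much.
- mould: carved wooden sweet mould, a rectangular block 62 x 236 x 26 mm (x, y, z), 0.17 to 0.3 kg, lying flat on the table at the infeed, up to about 45 mm off the fence and a little askew; its front end is 100 to 150 mm from the stop. Origin at the centre of its underside, y along its length, roughly in the feed direction. It slides.
- stick_grip (a point): grip of the push stick: a light wooden bar lying flat, 150 mm long, 16 wide, 14 thick, with an upright fin to hold, 16 mm wide (y), 50 mm long (x), top 56 mm above the stick's underside. This point is in the fin, 38 mm above the underside. x points along the stick to its forked end, y across the fin, z up. 0.12 kg, balanced near the fin.
- stick_notch (a point): bottom of the V notch at the stick's forked end, 55 mm ahead (+x) of the grip point, 7 mm above the underside. The notch opens to +x, 94 degrees wide; the prongs are 24 mm long, 8 thick, 14 high, their tips 16 mm ahead of this point and 18 mm to either side. With the stick at 45 degrees to the fence it fits over the mould's rear corner.
- ring_mould_near: steel ring mould, 69 mm across, 32 mm high, origin at the centre of its underside; leave it alone
- shaker: steel flour shaker, 72 mm across, 88 mm high, origin at the centre of its underside; leave it alone
- ring_mould_back: smaller steel ring mould, 55 mm across, 34 mm high, origin at the centre of its underside; leave it alone
- spoon: steel measuring spoon, 125 x 43 x 14 mm, origin at the centre of its underside; leave it alone
- brush: pastry brush, 203 x 43 x 14 mm, origin at the centre of its underside; leave it alone
There are look-alikes about, which are no part of the job. Leave any green or turquoise look-alike of the end_stop alone.

How it is judged:
By the outcome, as a careful person would: the job done as asked, in the order asked, and still so for the second after the job is handed in, with the robot touching nothing.
It also fails if it takes over 72 s, if anything falls off the work surface, if the arm or the gripper's body presses on something with over 40 N, if the wrist force passes 120 N, or if a joint passes its speed limit or range.

ROBOT

A 7-joint arm with a two-finger parallel gripper is mounted at the origin on a cart in front of the work surface, level with it; the furniture and walls round the work are solid. World frame = base frame: x ahead of the robot, y to its left, z up, the work surface at z = 0. Lengths are in mm, angles in rad, forces in N, time in s.
With the tool pointing down it reaches from about 400 to 925 mm from the base axis. Payload 5.6 kg.
Tool frame: the origin (TCP) lies midway between the tips of the shut fingers; the grasp point (between the pads) lies 19 mm behind it; z points along the fingers, y is the direction in which the jaws open and shut (so a half turn about z gives the same grasp; the last joint's range is limited). The gripper opens to 85 mm and grips with 20 to 120 N. Pads are 22 mm wide; open, the fingers measure 114 mm over their backs; the gripper's body (76 mm by 85 mm) begins 54 mm behind the grasp point. The pads swing forward as they close: fully open they stand 13 mm farther back than shut.
Start: joints at [1.137, 0.468, -0.012, 1.603, 0.006, 1.071, -0.056], TCP at [247.564, -601.016, 231.29] pointing down, gripper open.
Joint ranges: [-2.53, 2.53], [-0.31, 2.02], [-1.57, 1.55], [0.28, 2.44], [-1.29, 4.43], [0.15, 1.84], [-2.92, 2.92]. Speed limits (rad/s): [2.57, 2.57, 3.14, 3.14, 3.14, 3.14, 3.14].

INTERFACE

Orientations are given as a 3x3 rotation matrix whose columns are the frame's x, y, z axes.
In Python, from workcell import arm, eyes gives the robot as it stands. The module is installed in compiled form; this text tells all that it offers.
- The arm moves only by the tool arm_command, never from a script. Its argument "increments" is a list of rows, each an object with "delta_pos": the shift along the tool's x, y, z in units of 3 cm (1.0 is 3 cm), a list of three; "dr": the turn, a rotation vector about the tool's x, y, z in units of 0.1 rad (1.0 is 0.1 rad), a list of three; "grip": the finger opening in mm, from 0 to 85.4. A call has 1 to 12 rows; each row shifts and turns the pose as measured when the row begins, along the tool's axes as they then stand; what a row does not reach is not made up. A row lasts 1/12 s, in which the tool goes at most 41.7 mm and 7.16 degrees, less where a joint would pass 70% of its speed; a pose out of reach is approached as far as the arm can. A call with a number of a shift or a turn outside -1 to 1 is refused whole. A call with a gripper value outside its range is refused whole. The fingers move at their own pace and stop on an object; "grip_force" is the grip in N (left out, the last holds). Time passes only in rows, so rows that do not move let the fingers close. It gives the time, the measured TCP pose, the force and the opening at its end, in the units of the state.
- arm.get_state(): the state, without advancing time (a new reading comes with each control period).
- eyes.capture(name): name is "scene" or "top" or "wrist"; returns (picture, depth): 384x512x3 uint8, blue, green, red; 384x512 float32, mm along the optical axis (not along the pixel's ray), 0 where there is no reading.
- eyes.camera_model(name): a dict with "mtx" (3x3 intrinsics, pixels), "eye" and "rotation" of the camera in the world. Camera axes: x right, y down, z forward; pixel columns grow to the right and rows downward; lengths in mm; the calibration is good to about 2 mm. A picture is of the moment at which its call begins: read the wrist's pose just before it. camera_model takes no time and is no camera call; for the wrist camera it gives the pose at the moment of the call.
- arm.finish_job(): hands the job in, once; it reports no verdict.
The state is a dict: "time": time; "joints": joint angles; "dq": joint speeds; "joint_efforts": joint torques, N m; "position": TCP position; "orientation": TCP orientation; "contact_force": force on the tool from outside, world axes, zero at the start; "ft_torque": the same for the moment, N m; "gripper_width": opening from 0.0 (shut) to 1.0 (fully open).
Only numpy, scipy, OpenCV 4.12 (cv2) and the standard library are available. Lean on these libraries where they do the work, as an engineer would, in place of code of your own. Each camera call takes 0.05 s, during which the arm holds its last target.

## Working session

There is one attempt and no reset: what is moved stays moved. The work goes in short steps, Python scripts to look and compute and a tool call to move; the robot and the scene stay as the last step left them, time stands still between calls to the robot, and variables do not carry over. Pictures are saved under pics/ and viewed, and the job is handed in when it is done.

Besides the shell and the picture viewer there is one more tool, called after ">>>" by a JSON object that holds its "op" and its "data", one argument or row to a line. arm_command: Moves the arm, as the interface text tells. Shifts and turns lie within -1 to 1; 1 stands for 3 cm of shift or 0.1 rad of turn. Its arguments: {"type":"object","properties":{"increments":{"type":"array"},"grip_force":{"type":"number"}},"required":["increments"]}

```bash
mkdir -p pics; python3 - <<'E'
from workcell import arm, eyes
import cv2,numpy as np
s=arm.get_state();print(s['time'],s['position'],s['orientation'],s['contact_force'],s['gripper_width'])
for n in ['scene','top']:
    im,d=eyes.capture(n);m=eyes.camera_model(n)
    print(n,m)
    cv2.imwrite(f'pics/{n}0.png',im);np.save(f'{n}0.npy',d)
E
```

```text
0.0 [ 247.35774034 -600.48763861  230.34314539] [[ 9.24637852e-01  3.80846797e-01 -7.48503870e-04]
 [ 3.80847523e-01 -9.24636481e-01  1.59456032e-03]
 [-8.48107920e-05 -1.75945668e-03 -9.99998449e-01]] [ 0.32518132 -0.84547003  0.48945719] 1.000656172085084
scene {'mtx': array([[409.65483595,   0.        , 256.06049275],
       [  0.        , 409.65483595, 196.89857994],
       [  0.        ,   0.        ,   1.        ]]), 'eye': array([1233.17428321, -288.27353318, 1191.7661617 ]), 'rotation': array([[ 0.48093468,  0.71162333, -0.51214654],
       [ 0.87662086, -0.38002053,  0.29516142],
       [ 0.01541755, -0.5909117 , -0.8065889 ]])}
top {'mtx': array([[480.38741452,   0.        , 262.36040666],
       [  0.        , 480.38741452, 202.69450749],
       [  0.        ,   0.        ,   1.        ]]), 'eye': array([ 397.63951556,  103.23439154, 1698.71910403]), 'rotation': array([[-1.46510405e-03, -9.97490802e-01,  7.07810230e-02],
       [-9.99998787e-01,  1.49885614e-03,  4.23742671e-04],
       [-5.28769988e-04, -7.07803163e-02, -9.97491788e-01]])}
```

View pics/scene0.png

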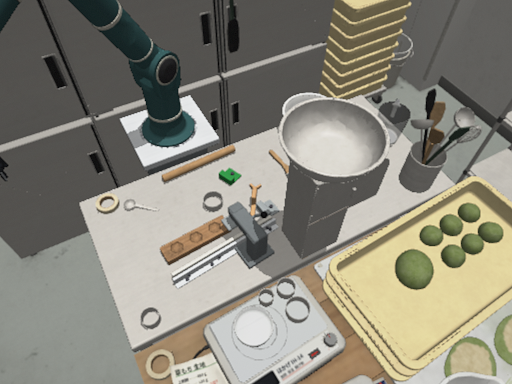

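View pics/top0.png

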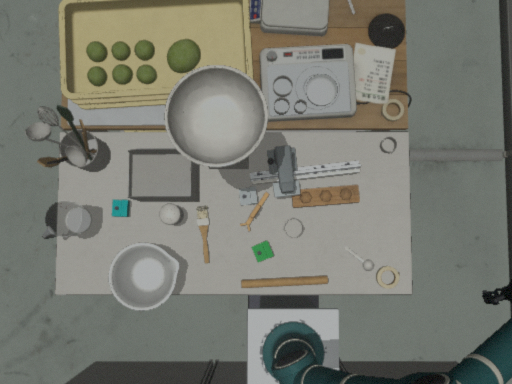

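```bash
python3 - <<'E'
import cv2
a=cv2.imread('pics/top0.png')[130:260,190:370];cv2.imwrite('pics/topc.png',cv2.resize(a,(792,572),interpolation=cv2.INTER_CUBIC))
a=cv2.imread('pics/scene0.png')[160:300,150:300];cv2.imwrite('pics/scenec.png',cv2.resize(a,(640,597),interpolation=cv2.INTER_CUBIC))
E
```

```text
(no output)
```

View pics/topc.png

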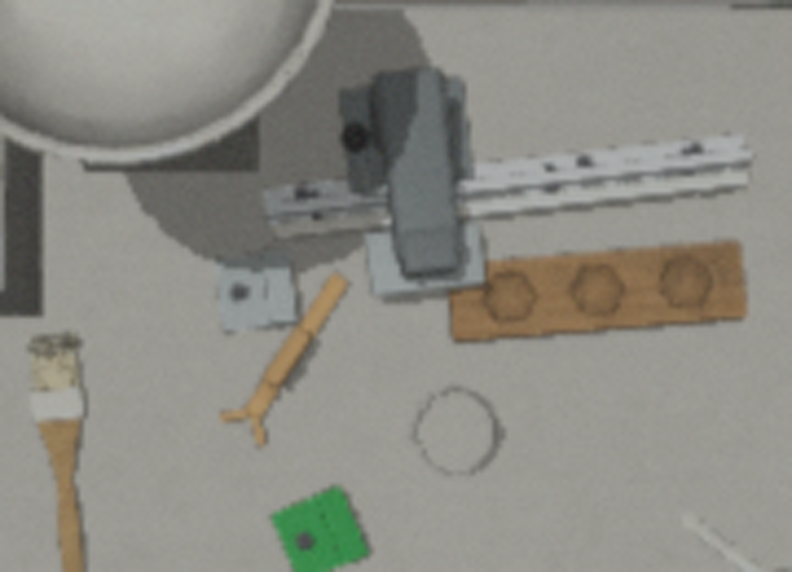

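View pics/scenec.png

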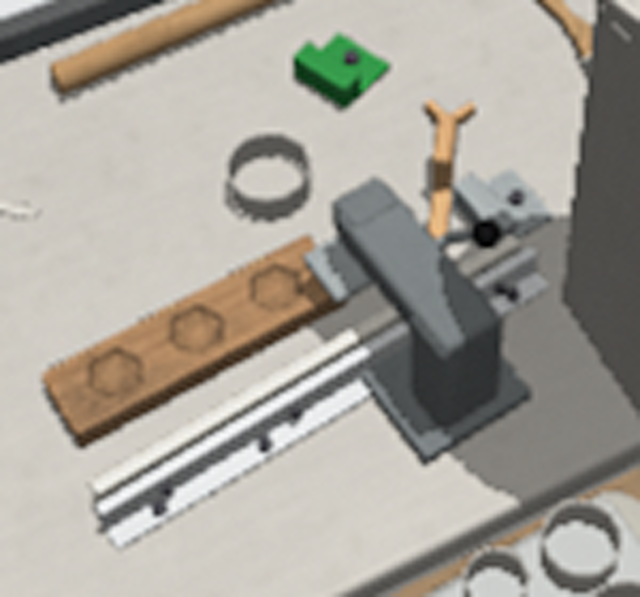

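```bash
cat > h.py <<'E'
from workcell import arm, eyes
import cv2,numpy as np
def ray(m,u,v,z):
    d=m['rotation']@np.linalg.inv(m['mtx'])@np.array([u,v,1.]);e=np.array(m['eye']);return e+d*(z-e[2])/d[2]
def rnd(a,n=1): return np.round(np.array(a),n).tolist()
E
python3 - <<'E'
from h import *
m=eyes.camera_model('top')
for n,x,y,z in [('tail',343,280,14),('gripfin',290,355,56),('forkL',225,415,14),('forkR',262,440,14),('crotch',252,408,14),('mRR',745,318,26),('mFR',452,340,26),('mRF',740,242,26),('fenceIn',747,186,34),('fenceOut',272,232,34),('stopface1',297,262,30),('stopface2',297,322,30),('ring',457,430,32),('ram',485,285,58),('ram2',370,298,58)]:
    print(n,rnd(ray(m,190+x/4.4-.4,130+y/4.4-.4,z)))
w=eyes.camera_model('wrist');print(w);s=arm.get_state()
R=np.array(s['orientation']);print(R.T@(w['eye']-s['position']),R.T@w['rotation'])
E
```

```text
tail [550.5, 85.6, 14.0]
gripfin [488.2, 127.4, 56.0]
forkL [442.7, 179.8, 14.0]
forkR [422.8, 150.4, 14.0]
crotch [448.3, 158.3, 14.0]
mRR [518.7, -233.1, 26.0]
mFR [501.6, -0.6, 26.0]
mRF [579.3, -230.1, 26.0]
fenceIn [623.1, -234.7, 34.0]
fenceOut [587.0, 142.0, 34.0]
stopface1 [563.5, 122.2, 30.0]
stopface2 [515.8, 122.3, 30.0]
ring [430.2, -3.7, 32.0]
ram [542.5, -24.5, 58.0]
ram2 [532.4, 65.1, 58.0]
{'mtx': array([[296.21244312,   0.        , 259.06947003],
       [  0.        , 296.21244312, 186.9524088 ],
       [  0.        ,   0.        ,   1.        ]]), 'eye': array([ 309.78315088, -574.60057547,  371.91820871]), 'rotation': array([[ 3.81043271e-01, -8.89852081e-01, -2.50936844e-01],
       [-9.24557158e-01, -3.66827031e-01, -1.03111546e-01],
       [-2.96393645e-04,  2.71295416e-01, -9.62496083e-01]])}
[  67.58206334   -0.4378169  -141.52643368] [[ 1.58738380e-04 -9.62530775e-01 -2.71172421e-01]
 [ 9.99999113e-01 -2.05714814e-04  1.31556549e-03]
 [-1.32205645e-03 -2.71172389e-01  9.62529889e-01]]
```

>>> {"op": "arm_command", "data": {
  "increments": [
    {"delta_pos": [0.97,-0.89,0],"dr": [0,0,0],"grip": 85},
    {"delta_pos": [0.97,-0.89,0],"dr": [0,0,0],"grip": 85},
    {"delta_pos": [0.97,-0.89,0],"dr": [0,0,0],"grip": 85},
    {"delta_pos": [0.97,-0.89,0],"dr": [0,0,0],"grip": 85},
    {"delta_pos": [0.97,-0.89,0],"dr": [0,0,0],"grip": 85},
    {"delta_pos": [0.97,-0.89,0],"dr": [0,0,0],"grip": 85},
    {"delta_pos": [0.97,-0.89,0],"dr": [0,0,0],"grip": 85},
    {"delta_pos": [0.97,-0.89,0],"dr": [0,0,0],"grip": 85},
    {"delta_pos": [0.97,-0.89,0],"dr": [0,0,0],"grip": 85},
    {"delta_pos": [0.97,-0.89,0],"dr": [0,0,0],"grip": 85},
    {"delta_pos": [0.97,-0.89,0],"dr": [0,0,0],"grip": 85},
    {"delta_pos": [0.97,-0.89,0],"dr": [0,0,0],"grip": 85}
  ]
}}

```text
time: 1.1
position: [449.1, -162.0, 224.2]
orientation: [[0.932, 0.362, -0.009], [0.362, -0.932, 0.001], [-0.008, -0.004, -1.0]]
contact_force: [0.5, -0.7, 0.2]
gripper_width: 0.997
```

```bash
cat >> h.py <<'E'
def snap(name):
    s=arm.get_state();m=eyes.camera_model('wrist');im,d=eyes.capture('wrist')
    cv2.imwrite(f'pics/{name}.png',im);np.savez(f'{name}.npz',d=d,**{k:np.array(v) for k,v in m.items()})
    print(rnd(s['position']),s['time'],rnd(s['joints'],2));return im,m
def load(name): return cv2.imread(f'pics/{name}.png'),np.load(f'{name}.npz')
E
python3 - <<'E'
from h import *
im,m=snap('w1');cv2.imwrite('pics/w1b.png',cv2.resize(im,(800,600)))
E
```

```text
[449.1, -162.0, 224.2] 1.1 [0.51, 0.21, -0.27, 2.0, 0.07, 0.95, -0.99]
```

View pics/w1b.png

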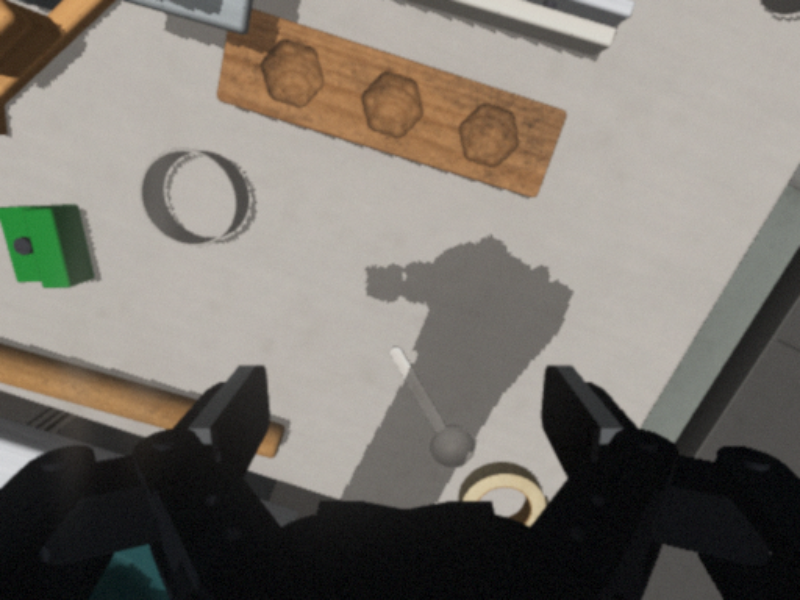

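```bash
python3 - <<'E'
from h import *
im,m=load('w1')
# subpixel corners
g=cv2.cvtColor(im,cv2.COLOR_BGR2GRAY)
s=.64
for n,x,y,z in [('mould RF',565,113,26),('mould RL',538,196,26),('mould FL',220,100,26),('mould RLbase',536,197,0),('fence face top end',611,46,33),('fence face foot end',602,56,1),('fence face top far',430,0,33),('ram corner',248,30,58),('ram edge l',130,0,58),('ring c',209,197,32)]:
    print(n,rnd(ray(m,x*s-.2,y*s-.2,z)))
hsv=cv2.cvtColor(im,cv2.COLOR_BGR2HSV)
mk=cv2.inRange(hsv,(5,70,60),(20,255,255));mk[:,:130]=0;mk[140:]=0
c=max(cv2.findContours(mk,0,2)[0],key=cv2.contourArea)
print(cv2.approxPolyDP(c,4,True).reshape(-1,2).tolist())
hull=cv2.convexHull(c)[:,0]
P=np.array([ray(m,u,v,26)[:2] for u,v in hull])
r=cv2.minAreaRect(P.astype(np.float32));print(r,cv2.boxPoints(r))
a=im[0:50,250:430];cv2.imwrite('pics/w1f.png',cv2.resize(a,(792,220),interpolation=cv2.INTER_CUBIC))
E
```

```text
mould RF [580.1, -227.8, 26.0]
mould RL [523.0, -235.0, 26.0]
mould FL [502.6, -5.1, 26.0]
mould RLbase [522.5, -241.4, 0.0]
fence face top end [625.8, -235.3, 33.0]
fence face foot end [628.7, -241.9, 1.0]
fence face top far [607.8, -116.4, 33.0]
ram corner [547.2, -23.1, 58.0]
ram edge l [537.4, 45.5, 58.0]
ring c [437.9, -16.6, 32.0]
[[145, 21], [141, 64], [343, 124], [361, 71], [163, 6], [157, 22]]
((541.6111450195312, -115.37383270263672), (61.61878967285156, 232.98036193847656), 4.581416606903076) [[ 501.59546     -1.716779 ]
 [ 520.20496   -233.95273  ]
 [ 581.62683   -229.03088  ]
 [ 563.01733      3.2050629]]
```

View pics/w1f.png

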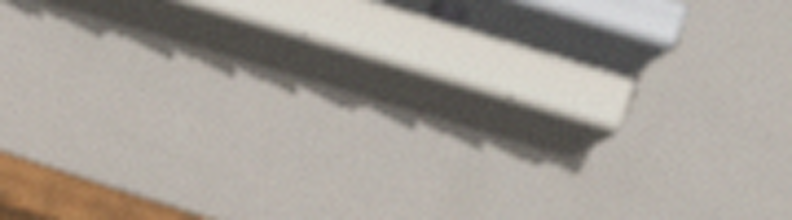

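```bash
python3 - <<'E'
from h import *
im,m=load('w1')
k=180/792
a=ray(m,250+190*k-.4,0,33);b=ray(m,250+612*k-.4,130*k-.4,33);print(a,b,np.arctan2(-(a-b)[0],(a-b)[1]))
E
```

```text
[ 614.01072877 -132.84107075   33.        ] [ 625.12783913 -233.28541009   33.        ] 0.11023066759649024
```

>>> {"op": "arm_command", "data": {
  "increments": [
    {"delta_pos": [0.54,-0.93,0],"dr": [0,0,0],"grip": 85},
    {"delta_pos": [0.54,-0.93,0],"dr": [0,0,0],"grip": 85},
    {"delta_pos": [0.54,-0.93,0],"dr": [0,0,0],"grip": 85},
    {"delta_pos": [0.54,-0.93,0],"dr": [0,0,0],"grip": 85},
    {"delta_pos": [0.54,-0.93,0],"dr": [0,0,0],"grip": 85},
    {"delta_pos": [0.54,-0.93,0],"dr": [0,0,0],"grip": 85},
    {"delta_pos": [0.54,-0.93,0],"dr": [0,0,0],"grip": 85},
    {"delta_pos": [0.54,-0.93,0],"dr": [0,0,0],"grip": 85},
    {"delta_pos": [0,0,0],"dr": [0,0,-1],"grip": 85},
    {"delta_pos": [0,0,0],"dr": [0,0,-1],"grip": 85},
    {"delta_pos": [0,0,0],"dr": [0,0,-1],"grip": 85},
    {"delta_pos": [0,0,0],"dr": [0,0,-1],"grip": 85}
  ]
}}

```text
time: 2.15
position: [488.4, 118.0, 223.0]
orientation: [[0.691, 0.723, -0.011], [0.723, -0.691, 0.007], [-0.002, -0.013, -1.0]]
contact_force: [0.4, 0.5, 1.1]
gripper_width: 0.996
```

>>> {"op": "arm_command", "data": {
  "increments": [
    {"delta_pos": [0,0,0],"dr": [0,0,-1],"grip": 85},
    {"delta_pos": [0,0,0],"dr": [0,0,-1],"grip": 85},
    {"delta_pos": [0,0,0],"dr": [0,0,-1],"grip": 85},
    {"delta_pos": [0,0,0],"dr": [0,0,-1],"grip": 85},
    {"delta_pos": [0,0,0],"dr": [0,0,-1],"grip": 85},
    {"delta_pos": [0,0,0],"dr": [0,0,-1],"grip": 85},
    {"delta_pos": [0,0,0],"dr": [0,0,-1],"grip": 85},
    {"delta_pos": [0,0,0],"dr": [0,0,-1],"grip": 85},
    {"delta_pos": [0,0,0],"dr": [0,0,-1],"grip": 85},
    {"delta_pos": [0,0,0],"dr": [0,0,-1],"grip": 85},
    {"delta_pos": [0,0,0],"dr": [0,0,-1],"grip": 85},
    {"delta_pos": [0,0,0],"dr": [0,0,-1],"grip": 85}
  ]
}}

```text
time: 3.15
position: [485.8, 113.8, 219.0]
orientation: [[-0.48, 0.877, -0.02], [0.877, 0.48, 0.005], [0.014, -0.015, -1.0]]
contact_force: [-0.3, -0.3, -0.0]
gripper_width: 0.994
```

```bash
python3 - <<'E'
from h import *
im,m=snap('w2');cv2.imwrite('pics/w2b.png',cv2.resize(im,(800,600)));print(arm.get_state()['orientation'])
E
```

```text
[485.8, 113.8, 219.0] 3.15 [0.34, 0.34, -0.75, 1.93, 0.26, 0.99, -0.03]
[[-0.48381433  0.87494575 -0.01984022]
 [ 0.87505894  0.48399047  0.0050079 ]
 [ 0.01398412 -0.01493847 -0.99979062]]
```

View pics/w2b.png

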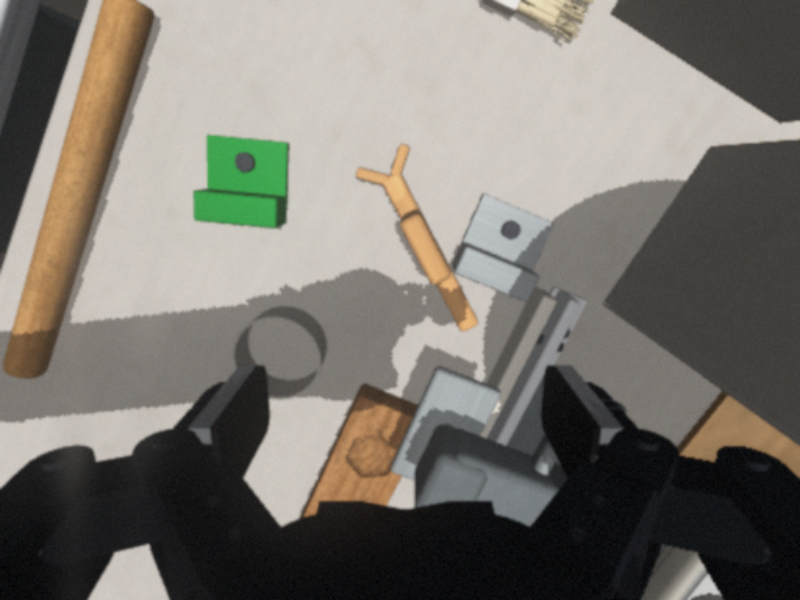

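```bash
python3 - <<'E'
from h import *
im,m=load('w2')
a=im[80:280,210:380];cv2.imwrite('pics/w2c.png',cv2.resize(a,(510,600),interpolation=cv2.INTER_CUBIC))
E
```

```text
(no output)
```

View pics/w2c.png

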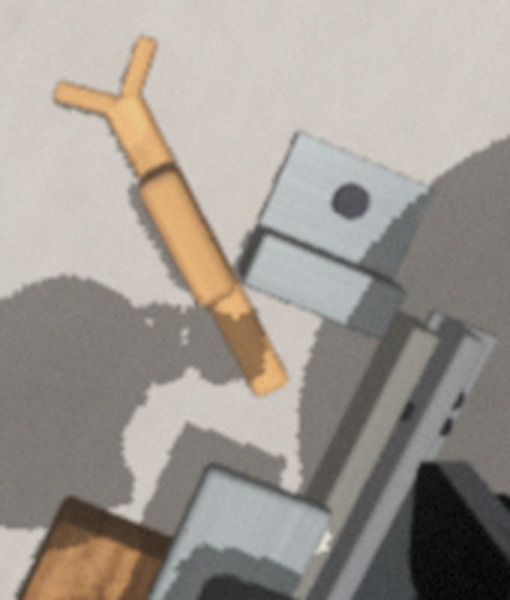

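```bash
python3 - <<'E'
from h import *
im,m=load('w2')
P={}
for n,x,y,z in [('finF',158,173,56),('finB',222,296,56),('tail',268,392,7),('crotch',131,97,14),('tipA',147,40,14),('tipB',56,92,14),('faceTopFar',404,316,33),('faceTop2',315,500,33),('stopL',244,278,30),('stopR',386,336,30),('stopLtop',263,229,30),('stopRtop',402,290,30),('mFL',22,592,26),('mFLc',72,500,26),('ramFL',210,467,58),('ramFR',330,508,58)]:
    P[n]=ray(m,210+x/3-.33,80+y/3-.33,z);print(n,rnd(P[n]))
d=P['finF']-P['finB'];print('stick ang',np.arctan2(d[1],d[0]),np.linalg.norm(d),(P['finF']+P['finB'])/2)
d=P['crotch']-P['tail'];print(np.arctan2(d[1],d[0]),np.linalg.norm(d))
print('tips mid',(P['tipA']+P['tipB'])/2)
a=P['faceTopFar'];b=np.array([625.1,-233.3,33]);print('fence ang',np.arctan2(b[0]-a[0],a[1]-b[1]),np.linalg.norm(a-b))
E
```

```text
finF [467.4, 147.0, 56.0]
finB [508.0, 120.2, 56.0]
tail [554.2, 85.1, 7.0]
crotch [446.5, 163.4, 14.0]
tipA [441.9, 184.4, 14.0]
tipB [420.6, 151.4, 14.0]
faceTopFar [576.4, 142.9, 33.0]
faceTop2 [586.9, 61.1, 33.0]
stopL [516.3, 125.8, 30.0]
stopR [575.8, 132.5, 30.0]
stopLtop [513.1, 145.5, 30.0]
stopRtop [571.3, 150.8, 30.0]
mFL [503.4, -38.6, 26.0]
mFLc [502.2, 9.9, 26.0]
ramFL [536.1, 62.2, 58.0]
ramFR [583.4, 69.6, 58.0]
stick ang 2.557961511802915 48.5575472754924 [487.7071458  133.59177985  56.        ]
2.5127411666846253 133.37677990914526
tips mid [431.26607223 167.89141635  14.        ]
fence ang 0.1288063277988715 379.30213538735205
```

```bash
cat >> h.py <<'E'
from scipy.spatial.transform import Rotation as Rt
def plan(pos,ang):
    s=arm.get_state();R=np.array(s['orientation']);p=np.array(s['position'])
    c,n=np.cos(ang),np.sin(ang);T=np.array([[c,n,0],[n,-c,0],[0,0,-1]])
    rv=Rt.from_matrix(R.T@T).as_rotvec()/.1;d=np.array(pos)-p
    print('t',round(s['time'],2),'pos',rnd(p),'ang',round(np.arctan2(R[1,0],R[0,0]),3),'F',rnd(s['contact_force']),'w',round(s['gripper_width'],3))
    print(' rot units (now)',rnd(rv,2),' shift units now-frame',rnd(R.T@d/30,2),' after-rot frame',rnd(T.T@d/30,2))
E
python3 - <<'E'
from h import *
im,m=load('w2');d=m['d']
for x,y in [(300,150),(350,240),(290,200),(280,270),(330,290),(300,250),(190,235),(130,120),(260,360)]:
    u,v=int(210+x/3),int(80+y/3);z=d[v,u]
    print(x,y,rnd(m['eye']+m['rotation']@np.linalg.inv(m['mtx'])@[u,v,1]*z))
plan((481,137.5,120),2.54)
E
```

```text
300 150 [515.0, 177.2, 4.0]
350 240 [550.4, 155.9, 4.6]
290 200 [520.6, 158.7, 4.1]
280 270 [527.2, 134.6, 28.7]
330 290 [547.7, 138.0, 29.0]
300 250 [530.0, 145.4, 28.5]
190 235 [487.6, 133.4, 54.1]
130 120 [450.3, 155.4, 13.2]
260 360 [542.2, 96.5, 13.8]
t 3.2 pos [485.7, 113.7, 218.8] ang 2.076 F [-0.6, 0.2, -1.0] w 0.995
 rot units (now) [-0.11, -0.17, -4.64]  shift units now-frame [0.72, 0.29, 3.3]  after-rot frame [0.58, 0.56, 3.29]
```

>>> {"op": "arm_command", "data": {
  "increments": [
    {"delta_pos": [0,0,0.5],"dr": [0,-0.08,-0.93],"grip": 40},
    {"delta_pos": [0,0,0.5],"dr": [0,-0.08,-0.93],"grip": 40},
    {"delta_pos": [0,0,0.5],"dr": [0,-0.08,-0.93],"grip": 40},
    {"delta_pos": [0,0,0.5],"dr": [0,0,-0.93],"grip": 40},
    {"delta_pos": [0,0,0.5],"dr": [0,0,-0.93],"grip": 40},
    {"delta_pos": [0.5,0.5,0.5],"dr": [0,0,0],"grip": 40},
    {"delta_pos": [0,0,0],"dr": [0,0,0],"grip": 40}
  ]
}}

```text
time: 3.78
position: [481.8, 130.9, 124.5]
orientation: [[-0.827, 0.562, -0.004], [0.562, 0.827, -0.016], [-0.006, -0.015, -1.0]]
contact_force: [0.6, 0.2, 0.1]
gripper_width: 0.471
```

```bash
python3 - <<'E'
from h import *
plan((481,138,21),2.54)
im,m=snap('w3');cv2.imwrite('pics/w3b.png',cv2.resize(im,(800,600)));print(arm.get_state()['orientation'][:,2])
E
```

```text
t 3.78 pos [481.8, 130.9, 124.5] ang 2.545 F [0.6, 0.2, 0.1] w 0.471
 rot units (now) [-0.15, 0.06, 0.04]  shift units now-frame [0.17, 0.23, 3.44]  after-rot frame [0.16, 0.18, 3.45]
[481.8, 130.9, 124.5] 3.7833 [0.28, 0.5, -0.76, 2.01, 0.48, 0.83, 0.21]
[-0.00316587 -0.01782473 -0.99983611]
```

View pics/w3b.png

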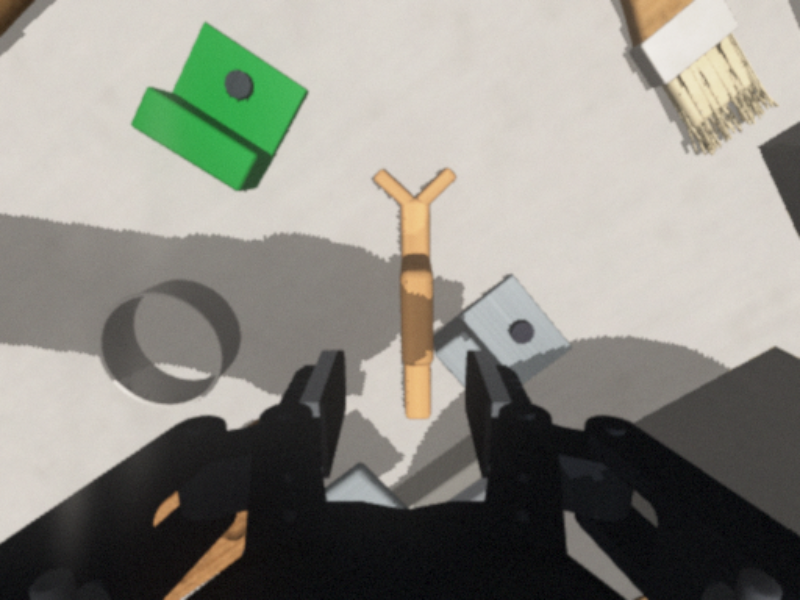

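>>> {"op": "arm_command", "data": {
  "increments": [
    {"delta_pos": [0.28,0.22,0.3],"dr": [-0.15,0.06,0],"grip": 32},
    {"delta_pos": [0,0,0.7],"dr": [0,0,0],"grip": 32},
    {"delta_pos": [0,0,0.7],"dr": [0,0,0],"grip": 32},
    {"delta_pos": [0,0,0.7],"dr": [0,0,0],"grip": 32}
  ]
}}

```text
time: 4.17
position: [484.9, 137.9, 55.4]
orientation: [[-0.82, 0.572, 0.011], [0.572, 0.82, -0.001], [-0.01, 0.005, -1.0]]
contact_force: [-0.4, -0.7, -0.9]
gripper_width: 0.374
```

```bash
python3 - <<'E'
from h import *
plan((478.5,139.5,21),2.545)
im,m=snap('w4');cv2.imwrite('pics/w4b.png',cv2.resize(im,(800,600)))
E
```

```text
t 4.17 pos [484.9, 137.9, 55.4] ang 2.533 F [-0.4, -0.7, -0.9] w 0.374
 rot units (now) [0.05, 0.1, -0.12]  shift units now-frame [0.22, -0.08, 1.14]  after-rot frame [0.21, -0.08, 1.15]
[484.9, 137.9, 55.4] 4.1667 [0.19, 0.6, -0.67, 2.05, 0.6, 0.68, 0.09]
```

View pics/w4b.png

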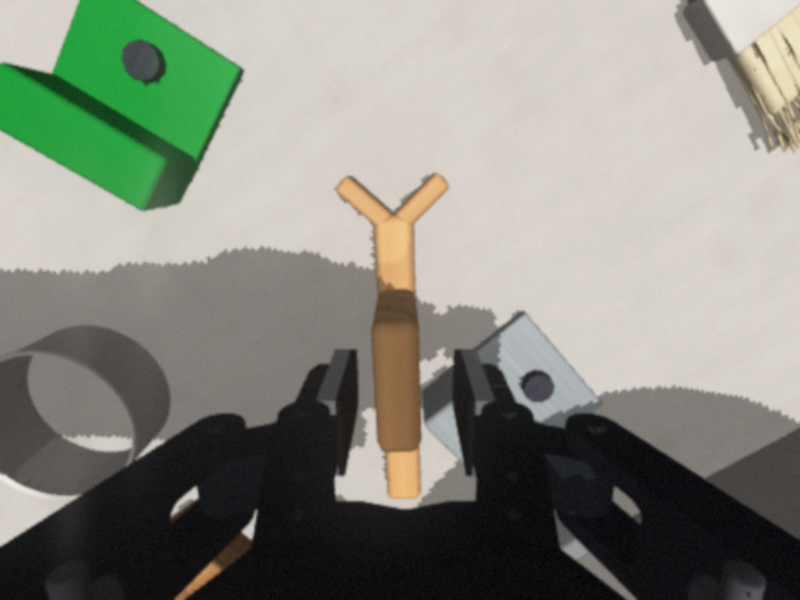

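>>> {"op": "arm_command", "data": {
  "increments": [
    {"delta_pos": [0.3,-0.1,0],"dr": [0,0.1,-0.1],"grip": 27},
    {"delta_pos": [0,0,0.5],"dr": [0,0,0],"grip": 27},
    {"delta_pos": [0,0,0.5],"dr": [0,0,0],"grip": 27},
    {"delta_pos": [0,0,0],"dr": [0,0,0],"grip": 27}
  ]
}}

```text
time: 4.55
position: [473.0, 138.6, 23.4]
orientation: [[-0.824, 0.567, -0.004], [0.567, 0.824, 0.003], [0.005, 0.0, -1.0]]
contact_force: [-0.2, -1.2, -0.1]
gripper_width: 0.316
```

```bash
python3 - <<'E'
from h import *
plan((478.5,139.5,21),2.545)
E
```

```text
t 4.55 pos [473.0, 138.6, 23.4] ang 2.538 F [-0.2, -1.2, -0.1] w 0.316
 rot units (now) [0.0, -0.05, -0.07]  shift units now-frame [-0.13, 0.13, 0.08]  after-rot frame [-0.13, 0.13, 0.08]
```

>>> {"op": "arm_command", "data": {
  "increments": [
    {"delta_pos": [-0.1,0.13,0.08],"dr": [0,0,0],"grip": 27},
    {"delta_pos": [0,0,0],"dr": [0,0,0],"grip": 5},
    {"delta_pos": [0,0,0],"dr": [0,0,0],"grip": 5},
    {"delta_pos": [0,0,0],"dr": [0,0,0],"grip": 5},
    {"delta_pos": [0,0,0],"dr": [0,0,0],"grip": 5},
    {"delta_pos": [0,0,0],"dr": [0,0,0],"grip": 5}
  ],
  "grip_force": 80
}}

```text
time: 5.05
position: [479.8, 140.0, 25.7]
orientation: [[-0.822, 0.569, 0.0], [0.569, 0.822, 0.003], [0.001, 0.003, -1.0]]
contact_force: [-0.5, -0.2, -1.2]
gripper_width: 0.178
```

```bash
python3 - <<'E'
from h import *
plan((478.5,139.5,21),2.545)
im,m=snap('w5');cv2.imwrite('pics/w5b.png',cv2.resize(im,(800,600)))
E
```

```text
t 5.05 pos [479.8, 140.0, 25.7] ang 2.536 F [-0.5, -0.2, -1.2] w 0.178
 rot units (now) [0.03, -0.01, -0.09]  shift units now-frame [0.03, -0.04, 0.16]  after-rot frame [0.03, -0.04, 0.16]
[479.8, 140.0, 25.7] 5.05 [0.16, 0.65, -0.63, 2.06, 0.64, 0.63, 0.06]
```

View pics/w5b.png

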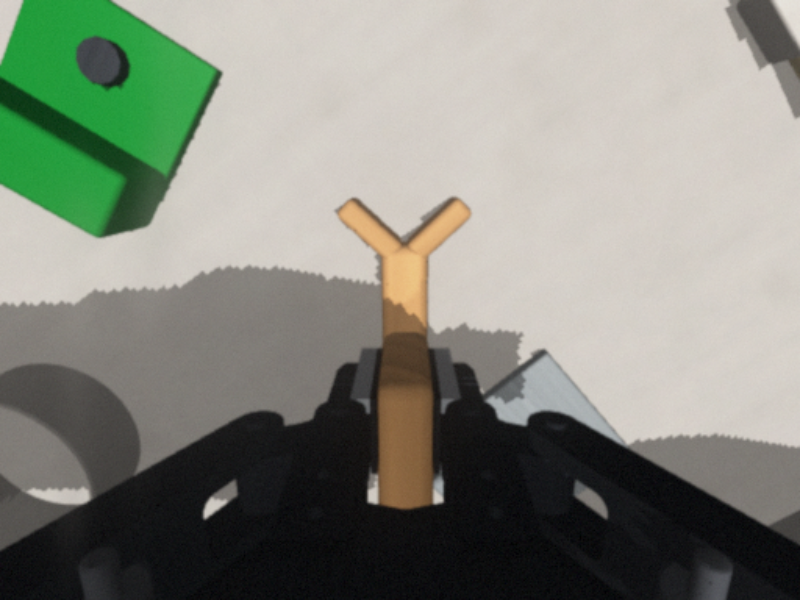

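>>> {"op": "arm_command", "data": {
  "increments": [
    {"delta_pos": [0,0,-0.7],"dr": [0,0,0],"grip": 5},
    {"delta_pos": [0,0,-0.8],"dr": [0,0,0],"grip": 5},
    {"delta_pos": [0,0,-0.7],"dr": [0,0,0],"grip": 5},
    {"delta_pos": [0.15,-0.68,0],"dr": [0,0,0],"grip": 5},
    {"delta_pos": [0.15,-0.68,0],"dr": [0,0,0],"grip": 5},
    {"delta_pos": [0.15,-0.68,0],"dr": [0,0,0],"grip": 5},
    {"delta_pos": [0,0,0],"dr": [0,0,1],"grip": 5},
    {"delta_pos": [0,0,0],"dr": [0,0,1],"grip": 5},
    {"delta_pos": [0,0,0],"dr": [0,0,1],"grip": 5},
    {"delta_pos": [0,0,0],"dr": [0,0,1],"grip": 5},
    {"delta_pos": [0,0,0],"dr": [0,0,1],"grip": 5},
    {"delta_pos": [0,0,0],"dr": [0,0,1],"grip": 5}
  ]
}}

```text
time: 6.1
position: [432.2, 96.3, 96.5]
orientation: [[-0.334, 0.942, 0.005], [0.942, 0.334, 0.005], [0.003, 0.006, -1.0]]
contact_force: [-0.4, -0.5, -1.0]
gripper_width: 0.172
```

```bash
python3 - <<'E'
from h import *
plan((425,-128,90),.12)
_,m=load('w5')
T=np.array([479.8,140,25.7]);R=np.array([[-.822,.569,0],[.569,.822,0],[0,0,-1]])
for n,x,y,z in [('notch top',404,243,14),('tipL',350,205,14),('tipR',458,205,14),('bar L',384,290,14),('barR',427,290,14)]:
    print(n,rnd(R.T@(ray(m,x*.64-.2,y*.64-.2,z)-T)))
_,m=load('w1')
for n,x,y,z in [('spoon end',397,350,5),('spoon bowl',452,445,8)]: print(n,rnd(ray(m,x*.64-.2,y*.64-.2,z)))
E
```

```text
t 6.1 pos [432.2, 96.3, 96.5] ang 1.912 F [-0.4, -0.5, -1.0] w 0.172
 rot units (now) [0.02, -0.08, 17.92]  shift units now-frame [-6.97, -2.73, 0.18]  after-rot frame [-1.13, 7.39, 0.22]
notch top [43.4, -1.1, 11.7]
tipL [55.9, -18.7, 11.7]
tipR [55.9, 16.5, 11.7]
bar L [27.1, -8.0, 11.7]
barR [27.1, 6.8, 11.7]
spoon end [365.8, -186.1, 5.0]
spoon bowl [299.6, -263.8, 8.0]
```

>>> {"op": "arm_command", "data": {
  "increments": [
    {"delta_pos": [0,0,0],"dr": [0,0,1],"grip": 5},
    {"delta_pos": [0,0,0],"dr": [0,0,1],"grip": 5},
    {"delta_pos": [0,0,0],"dr": [0,0,1],"grip": 5},
    {"delta_pos": [0,0,0],"dr": [0,0,1],"grip": 5},
    {"delta_pos": [0,0,0],"dr": [0,0,1],"grip": 5},
    {"delta_pos": [0,0,0],"dr": [0,0,1],"grip": 5},
    {"delta_pos": [0,0,0],"dr": [0,0,1],"grip": 5},
    {"delta_pos": [0,0,0],"dr": [0,0,1],"grip": 5},
    {"delta_pos": [0,0,0],"dr": [0,0,1],"grip": 5},
    {"delta_pos": [0,0,0],"dr": [0,0,1],"grip": 5},
    {"delta_pos": [0,0,0],"dr": [0,0,1],"grip": 5},
    {"delta_pos": [0,0,0],"dr": [0,0,1],"grip": 5}
  ]
}}

```text
time: 7.1
position: [432.8, 99.0, 99.0]
orientation: [[0.793, 0.609, 0.011], [0.609, -0.793, 0.008], [0.014, 0.0, -1.0]]
contact_force: [-0.5, -0.5, -1.6]
gripper_width: 0.179
```

>>> {"op": "arm_command", "data": {
  "increments": [
    {"delta_pos": [0,0,0],"dr": [0,0,1],"grip": 5},
    {"delta_pos": [0,0,0],"dr": [0,0,1],"grip": 5},
    {"delta_pos": [0,0,0],"dr": [0,0,1],"grip": 5},
    {"delta_pos": [0,0,0],"dr": [0,0,1],"grip": 5},
    {"delta_pos": [0,0,0],"dr": [0,0,1],"grip": 5},
    {"delta_pos": [-0.1,0.9,0],"dr": [0,0,0.5],"grip": 5},
    {"delta_pos": [-0.1,0.9,0],"dr": [0,0,0.3],"grip": 5},
    {"delta_pos": [-0.1,0.9,0],"dr": [0,0,0],"grip": 5},
    {"delta_pos": [-0.1,0.9,0],"dr": [0,0,0],"grip": 5},
    {"delta_pos": [-0.1,0.9,0],"dr": [0,0,0],"grip": 5},
    {"delta_pos": [-0.1,0.9,0],"dr": [0,0,0],"grip": 5}
  ]
}}

```text
time: 8.02
position: [428.3, -58.5, 99.5]
orientation: [[0.998, 0.063, 0.02], [0.063, -0.998, 0.015], [0.021, -0.013, -1.0]]
contact_force: [-0.1, -0.9, -0.7]
gripper_width: 0.176
```

```bash
python3 - <<'E'
from h import *
plan((428,-128,30),.12)
print(arm.get_state()['joints'])
E
```

```text
t 8.02 pos [428.3, -58.5, 99.5] ang 0.063 F [-0.1, -0.9, -0.7] w 0.176
 rot units (now) [-0.13, -0.22, -0.57]  shift units now-frame [-0.21, 2.34, 2.28]  after-rot frame [-0.29, 2.3, 2.32]
[ 0.20238119  0.31599851 -0.15070361  2.22338153  0.05547168  0.58684121
 -1.49437225]
```

>>> {"op": "arm_command", "data": {
  "increments": [
    {"delta_pos": [-0.1,0.8,0.3],"dr": [-0.13,-0.22,-0.57],"grip": 5},
    {"delta_pos": [-0.1,0.8,0.5],"dr": [0,0,0],"grip": 5},
    {"delta_pos": [-0.1,0.7,0.5],"dr": [0,0,0],"grip": 5},
    {"delta_pos": [0,0,0.6],"dr": [0,0,0],"grip": 5},
    {"delta_pos": [0,0,0.3],"dr": [0,0,0],"grip": 5},
    {"delta_pos": [0,0,0],"dr": [0,0,0],"grip": 5}
  ]
}}

```text
time: 8.52
position: [428.4, -138.1, 33.2]
orientation: [[0.993, 0.114, 0.007], [0.114, -0.993, -0.004], [0.007, 0.005, -1.0]]
contact_force: [-0.1, 0.3, -0.8]
gripper_width: 0.179
```

```bash
python3 - <<'E'
from h import *
plan((440,-128,30),.12)
im,m=snap('w6');cv2.imwrite('pics/w6b.png',cv2.resize(im,(800,600)))
E
```

```text
t 8.52 pos [428.4, -138.1, 33.2] ang 0.114 F [-0.1, 0.3, -0.8] w 0.179
 rot units (now) [0.05, -0.07, -0.06]  shift units now-frame [0.42, -0.29, 0.11]  after-rot frame [0.42, -0.29, 0.11]
[428.4, -138.1, 33.2] 8.5167 [0.32, 0.48, -0.1, 2.2, 0.11, 0.46, -1.32]
```

View pics/w6b.png

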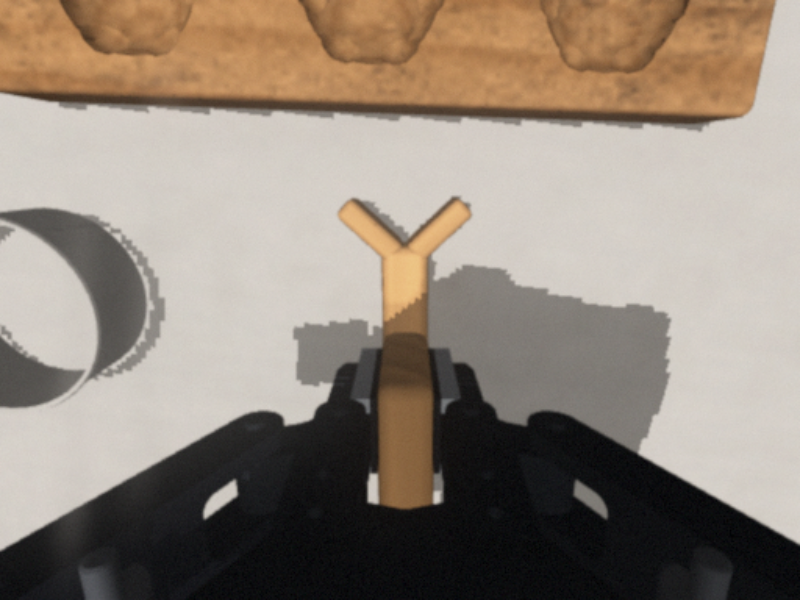

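>>> {"op": "arm_command", "data": {
  "increments": [
    {"delta_pos": [0.3,-0.28,0.1],"dr": [0,-0.05,-0.05],"grip": 5},
    {"delta_pos": [0.25,0,0],"dr": [0,0,0],"grip": 5},
    {"delta_pos": [0.2,0,0],"dr": [0,0,0],"grip": 5},
    {"delta_pos": [0.2,0,0],"dr": [0,0,0],"grip": 5},
    {"delta_pos": [0.2,0,0],"dr": [0,0,0],"grip": 5}
  ]
}}

```text
time: 8.98
position: [463.9, -122.3, 33.7]
orientation: [[0.992, 0.125, 0.004], [0.125, -0.992, -0.004], [0.003, 0.005, -1.0]]
contact_force: [-0.8, -0.5, -1.6]
gripper_width: 0.176
```

```bash
cat >> h.py <<'E'
def view(n):
    im,m=snap(n);cv2.imwrite(f'pics/{n}b.png',cv2.resize(im,(800,600)))
E
python3 - <<'E'
from h import *
plan((480,-128,30),.12)
view('w7')
E
```

```text
t 8.98 pos [463.9, -122.3, 33.7] ang 0.125 F [-0.8, -0.5, -1.6] w 0.176
 rot units (now) [0.05, -0.03, 0.05]  shift units now-frame [0.51, 0.25, 0.13]  after-rot frame [0.51, 0.25, 0.12]
[463.9, -122.3, 33.7] 8.9833 [0.27, 0.51, -0.1, 2.13, 0.11, 0.5, -1.36]
```

View pics/w7b.png

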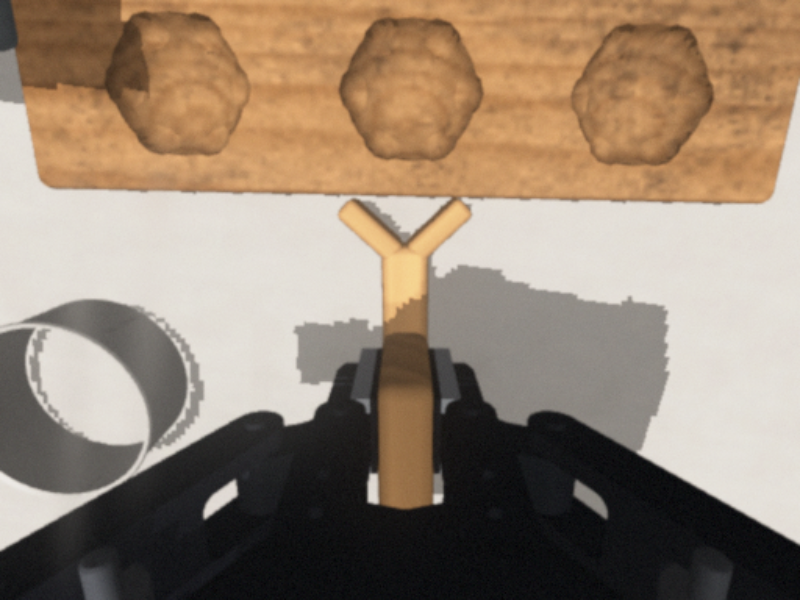

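>>> {"op": "arm_command", "data": {
  "increments": [
    {"delta_pos": [0.15,0,0.05],"dr": [0,0,0],"grip": 5},
    {"delta_pos": [0.15,0,0.05],"dr": [0,0,0],"grip": 5},
    {"delta_pos": [0.15,0,0],"dr": [0,0,0],"grip": 5},
    {"delta_pos": [0.15,0,0],"dr": [0,0,0],"grip": 5}
  ]
}}

```text
time: 9.37
position: [483.4, -120.3, 31.1]
orientation: [[0.992, 0.124, 0.003], [0.124, -0.992, -0.005], [0.003, 0.005, -1.0]]
contact_force: [-1.5, -0.5, 0.2]
gripper_width: 0.171
```

>>> {"op": "arm_command", "data": {
  "increments": [
    {"delta_pos": [0.15,0,0],"dr": [0,0,0],"grip": 5},
    {"delta_pos": [0.15,0,0],"dr": [0,0,0],"grip": 5}
  ]
}}

```text
time: 9.53
position: [492.5, -119.2, 30.8]
orientation: [[0.992, 0.124, 0.002], [0.124, -0.992, -0.005], [0.001, 0.005, -1.0]]
contact_force: [-3.7, 1.5, 0.3]
gripper_width: 0.171
```

```bash
python3 - <<'E'
from h import *
plan((480,-128,30),.12)
view('w8')
E
```

```text
t 9.53 pos [492.5, -119.2, 30.8] ang 0.124 F [-3.7, 1.5, 0.3] w 0.171
 rot units (now) [0.05, -0.01, 0.04]  shift units now-frame [-0.45, 0.24, 0.03]  after-rot frame [-0.45, 0.24, 0.03]
[492.5, -119.2, 30.8] 9.5333 [0.25, 0.54, -0.1, 2.07, 0.11, 0.53, -1.38]
```

View pics/w8b.png

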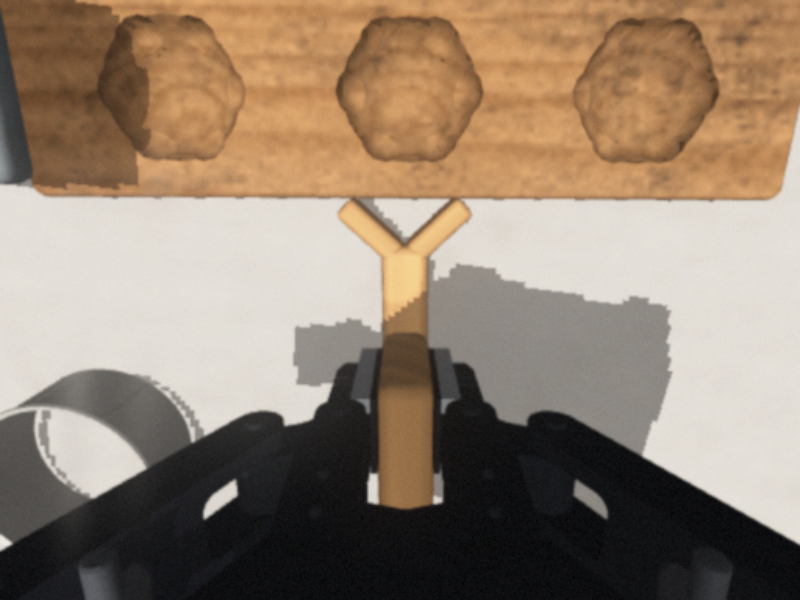

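>>> {"op": "arm_command", "data": {
  "increments": [
    {"delta_pos": [0.06,0,0],"dr": [0,0,0],"grip": 5},
    {"delta_pos": [0.06,0,0],"dr": [0,0,0],"grip": 5}
  ]
}}

```text
time: 9.75
position: [493.4, -118.8, 30.1]
orientation: [[0.992, 0.123, -0.006], [0.123, -0.992, -0.004], [-0.007, 0.003, -1.0]]
contact_force: [-6.0, -0.2, 2.2]
gripper_width: 0.176
```

>>> {"op": "arm_command", "data": {
  "increments": [
    {"delta_pos": [0.06,0,0],"dr": [0,0,0],"grip": 5},
    {"delta_pos": [0.06,0,0],"dr": [0,0,0],"grip": 5}
  ]
}}

```text
time: 9.92
position: [493.5, -118.7, 29.3]
orientation: [[0.992, 0.122, -0.014], [0.122, -0.993, -0.004], [-0.014, 0.002, -1.0]]
contact_force: [-4.4, -0.5, 2.6]
gripper_width: 0.176
```

>>> {"op": "arm_command", "data": {
  "increments": [
    {"delta_pos": [-0.2,0,0],"dr": [0,0,0],"grip": 5},
    {"delta_pos": [-0.6,0,-0.1],"dr": [0,0.14,0],"grip": 5},
    {"delta_pos": [-0.11,0.9,0],"dr": [0,0,0],"grip": 5},
    {"delta_pos": [-0.11,0.9,0],"dr": [0,0,0],"grip": 5},
    {"delta_pos": [-0.11,0.9,0],"dr": [0,0,0],"grip": 5},
    {"delta_pos": [-0.11,0.9,0],"dr": [0,0,0],"grip": 5},
    {"delta_pos": [-0.11,0.9,0],"dr": [0,0,0],"grip": 5},
    {"delta_pos": [-0.11,0.9,0],"dr": [0,0,0],"grip": 5}
  ]
}}

```text
time: 10.58
position: [475.2, -283.0, 34.1]
orientation: [[0.99, 0.138, 0.015], [0.138, -0.99, -0.001], [0.014, 0.003, -1.0]]
contact_force: [0.8, 0.1, -1.8]
gripper_width: 0.174
```

>>> {"op": "arm_command", "data": {
  "increments": [
    {"delta_pos": [0,0,0],"dr": [0,0,-1],"grip": 5},
    {"delta_pos": [0,0,0],"dr": [0,0,-1],"grip": 5},
    {"delta_pos": [0,0,0],"dr": [0,0,-1],"grip": 5},
    {"delta_pos": [0,0,0],"dr": [0,0,-1],"grip": 5},
    {"delta_pos": [0,0,0],"dr": [0,0,-1],"grip": 5},
    {"delta_pos": [0,0,0],"dr": [0,0,-1],"grip": 5},
    {"delta_pos": [0,0,0],"dr": [0,0,-1],"grip": 5},
    {"delta_pos": [0,0,0],"dr": [0,0,-0.7],"grip": 5},
    {"delta_pos": [0,0,0],"dr": [0,0,0],"grip": 5}
  ]
}}

```text
time: 11.33
position: [478.2, -296.9, 36.1]
orientation: [[0.596, 0.803, 0.033], [0.803, -0.596, -0.013], [0.009, 0.034, -0.999]]
contact_force: [0.3, -0.4, -0.5]
gripper_width: 0.175
```

```bash
python3 - <<'E'
from h import *
plan((510,-287,30),.907)
view('w9')
E
```

```text
t 11.33 pos [478.2, -296.9, 36.1] ang 0.933 F [0.3, -0.4, -0.5] w 0.175
 rot units (now) [0.34, -0.1, 0.26]  shift units now-frame [0.89, 0.65, 0.23]  after-rot frame [0.91, 0.63, 0.2]
[478.2, -296.9, 36.1] 11.3333 [0.75, 0.61, -0.32, 1.95, 0.32, 0.59, -0.41]
```

View pics/w9b.png

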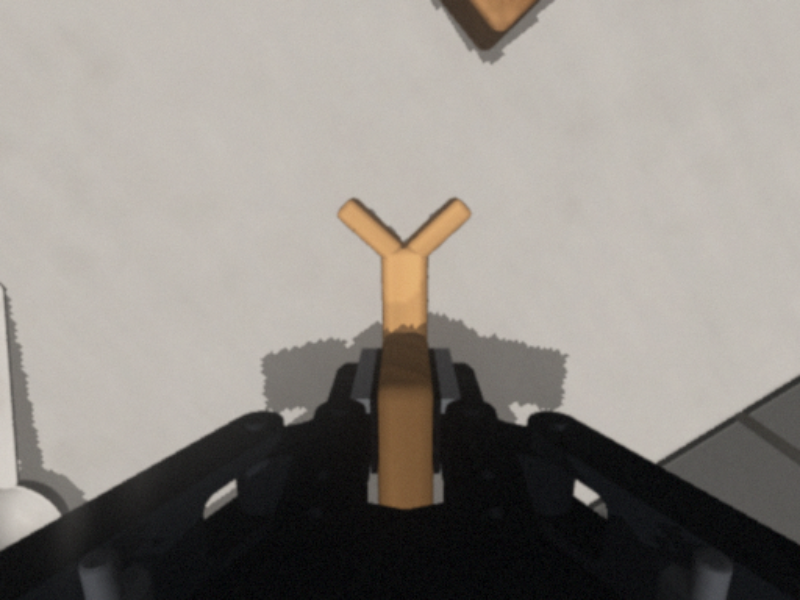

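>>> {"op": "arm_command", "data": {
  "increments": [
    {"delta_pos": [0,0,0],"dr": [0.34,-0.1,0.26],"grip": 5},
    {"delta_pos": [0.4,0.63,0.2],"dr": [0,0,0],"grip": 5},
    {"delta_pos": [0,0,0],"dr": [0,0,0],"grip": 5}
  ]
}}

```text
time: 11.63
position: [500.9, -300.0, 30.5]
orientation: [[0.627, 0.779, 0.001], [0.779, -0.627, -0.0], [0.0, 0.001, -1.0]]
contact_force: [1.3, 0.6, 0.0]
gripper_width: 0.177
```

```bash
python3 - <<'E'
from h import *
plan((510,-287,30),.907)
view('w10')
E
```

```text
t 11.63 pos [500.9, -300.0, 30.5] ang 0.894 F [1.3, 0.6, 0.0] w 0.177
 rot units (now) [0.01, -0.0, -0.13]  shift units now-frame [0.53, -0.04, 0.02]  after-rot frame [0.53, -0.03, 0.02]
[500.9, -300.0, 30.5] 11.6333 [0.71, 0.66, -0.3, 1.87, 0.3, 0.66, -0.45]
```

View pics/w10b.png

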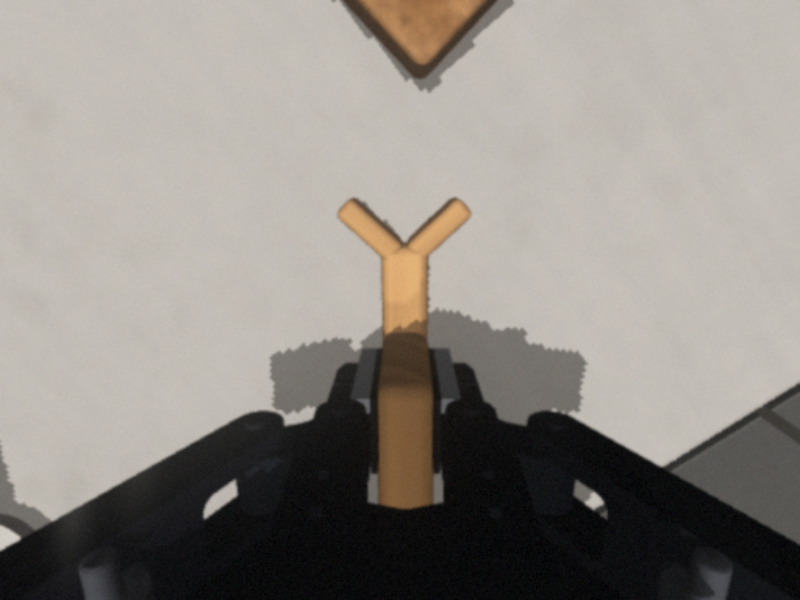

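>>> {"op": "arm_command", "data": {
  "increments": [
    {"delta_pos": [0.5,0.19,0],"dr": [0,0,-0.13],"grip": 5},
    {"delta_pos": [0.5,0,0],"dr": [0,0,0],"grip": 5},
    {"delta_pos": [0.3,0,0],"dr": [0,0,0],"grip": 5},
    {"delta_pos": [0,0,0],"dr": [0,0,0],"grip": 5}
  ]
}}

```text
time: 12.02
position: [527.0, -272.5, 30.0]
orientation: [[0.621, 0.784, -0.003], [0.784, -0.621, -0.001], [-0.003, -0.002, -1.0]]
contact_force: [0.0, 0.3, -1.1]
gripper_width: 0.177
```

```bash
python3 - <<'E'
from h import *
plan((525,-260,30),.907)
view('w11')
E
```

```text
t 12.02 pos [527.0, -272.5, 30.0] ang 0.901 F [0.0, 0.3, -1.1] w 0.177
 rot units (now) [-0.02, 0.03, -0.06]  shift units now-frame [0.28, -0.31, 0.0]  after-rot frame [0.29, -0.31, 0.0]
[527.0, -272.5, 30.0] 12.0167 [0.65, 0.67, -0.3, 1.85, 0.3, 0.67, -0.5]
```

View pics/w11b.png

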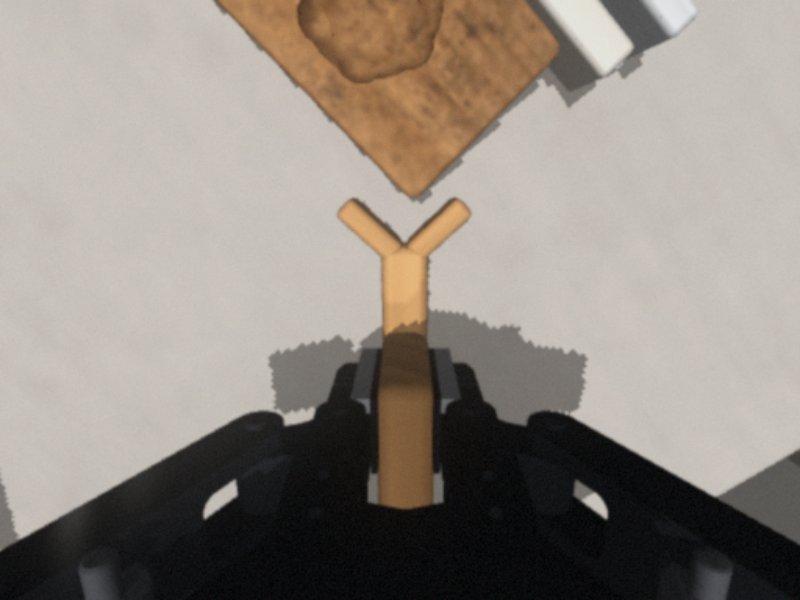

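>>> {"op": "arm_command", "data": {
  "increments": [
    {"delta_pos": [0.15,0.1,0],"dr": [0,0,-0.05],"grip": 5},
    {"delta_pos": [0.15,0,0],"dr": [0,0,0],"grip": 5},
    {"delta_pos": [0.08,0,0],"dr": [0,0,0],"grip": 5}
  ]
}}

```text
time: 12.32
position: [534.5, -267.4, 29.9]
orientation: [[0.619, 0.785, -0.006], [0.785, -0.619, -0.003], [-0.005, -0.003, -1.0]]
contact_force: [-0.2, 0.8, -1.1]
gripper_width: 0.177
```

```bash
python3 - <<'E'
from h import *
plan((525,-260,30),.907)
view('w12')
E
```

```text
t 12.32 pos [534.5, -267.4, 29.9] ang 0.903 F [-0.2, 0.8, -1.1] w 0.177
 rot units (now) [-0.03, 0.05, -0.04]  shift units now-frame [-0.0, -0.4, -0.0]  after-rot frame [-0.0, -0.4, -0.0]
[534.5, -267.4, 29.9] 12.3167 [0.63, 0.68, -0.3, 1.83, 0.31, 0.68, -0.51]
```

View pics/w12b.png

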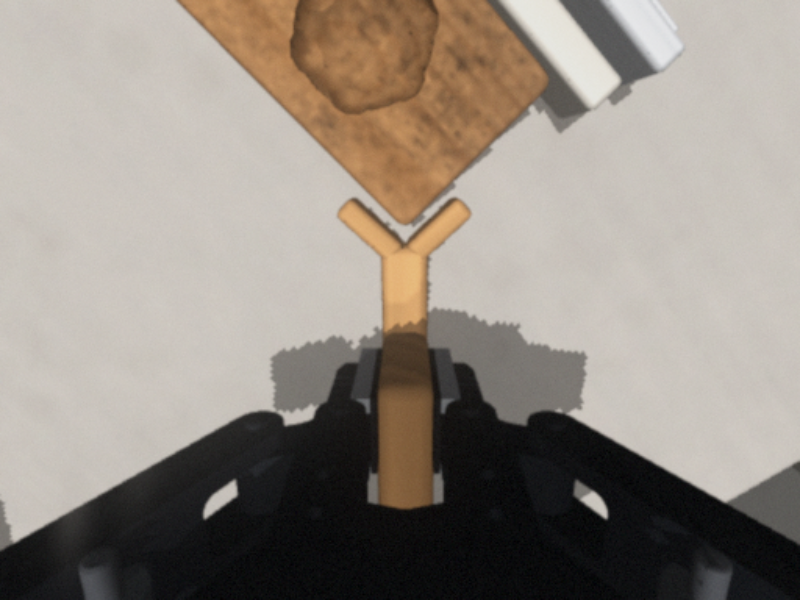

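Centred. Seat it gently.

>>> {"op": "arm_command", "data": {
  "increments": [
    {"delta_pos": [0.1,0,0],"dr": [-0.03,0.05,-0.03],"grip": 5},
    {"delta_pos": [0.1,0,0],"dr": [0,0,0],"grip": 5}
  ]
}}

```text
time: 12.53
position: [538.2, -263.1, 29.9]
orientation: [[0.617, 0.787, 0.0], [0.787, -0.617, -0.001], [-0.0, 0.001, -1.0]]
contact_force: [0.2, -0.2, -1.4]
gripper_width: 0.176
```

>>> {"op": "arm_command", "data": {
  "increments": [
    {"delta_pos": [0.08,0,0],"dr": [0,0,0],"grip": 5},
    {"delta_pos": [0.08,0,0],"dr": [0,0,0],"grip": 5}
  ]
}}

```text
time: 12.7
position: [538.7, -262.3, 29.9]
orientation: [[0.619, 0.785, -0.005], [0.785, -0.619, -0.004], [-0.006, -0.001, -1.0]]
contact_force: [-5.5, -5.0, 2.5]
gripper_width: 0.176
```

>>> {"op": "arm_command", "data": {
  "increments": [
    {"delta_pos": [0.12,-0.06,0],"dr": [0,0.05,0],"grip": 5},
    {"delta_pos": [0.12,-0.06,0],"dr": [0,0,0],"grip": 5},
    {"delta_pos": [0.12,-0.06,0],"dr": [0,0,0],"grip": 5}
  ]
}}

```text
time: 12.95
position: [537.9, -256.7, 30.1]
orientation: [[0.624, 0.782, -0.006], [0.782, -0.624, -0.007], [-0.009, -0.001, -1.0]]
contact_force: [-2.9, -3.5, 1.2]
gripper_width: 0.177
```

>>> {"op": "arm_command", "data": {
  "increments": [
    {"delta_pos": [0.16,-0.1,0],"dr": [0,0.05,0],"grip": 5},
    {"delta_pos": [0.16,-0.1,0],"dr": [0,0,0],"grip": 5},
    {"delta_pos": [0.16,-0.1,0],"dr": [0,0,0],"grip": 5},
    {"delta_pos": [0.16,-0.1,0],"dr": [0,0,0],"grip": 5},
    {"delta_pos": [0.16,-0.1,0],"dr": [0,0,0],"grip": 5}
  ]
}}

```text
time: 13.37
position: [535.5, -238.7, 30.4]
orientation: [[0.631, 0.775, -0.012], [0.775, -0.632, -0.014], [-0.019, 0.0, -1.0]]
contact_force: [-3.8, -6.9, 1.2]
gripper_width: 0.176
```

```bash
python3 - <<'E'
from h import *
plan((525,-260,30),.907)
view('w13')
E
```

```text
t 13.37 pos [535.5, -238.7, 30.4] ang 0.887 F [-3.8, -6.9, 1.2] w 0.176
 rot units (now) [-0.0, 0.19, -0.2]  shift units now-frame [-0.77, 0.18, 0.03]  after-rot frame [-0.78, 0.16, 0.01]
[535.5, -238.7, 30.4] 13.3667 [0.57, 0.66, -0.29, 1.86, 0.31, 0.67, -0.59]
```

View pics/w13b.png

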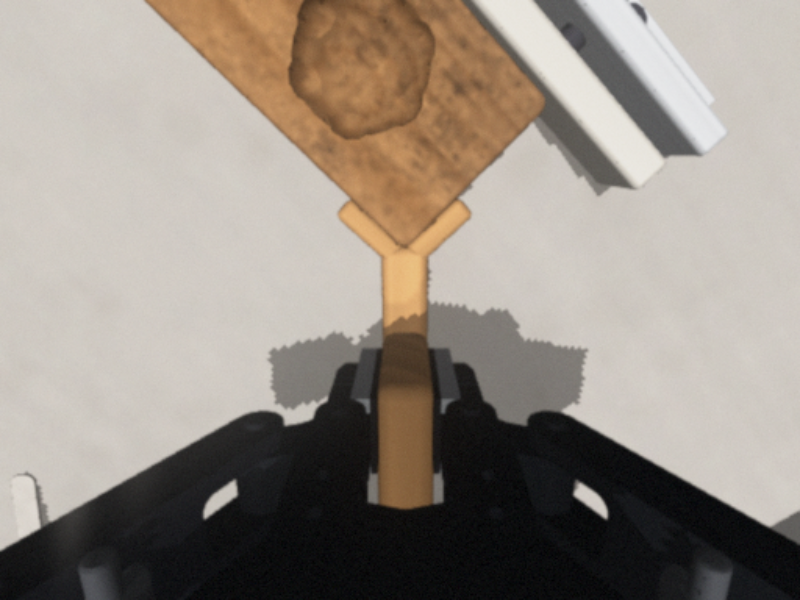

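>>> {"op": "arm_command", "data": {
  "increments": [
    {"delta_pos": [0.15,-0.1,0],"dr": [0,0.1,-0.1],"grip": 5},
    {"delta_pos": [0.15,-0.1,0],"dr": [0,0.1,-0.1],"grip": 5},
    {"delta_pos": [0.15,-0.1,0],"dr": [0,0.05,-0.05],"grip": 5},
    {"delta_pos": [0.15,-0.1,0],"dr": [0,0.03,-0.05],"grip": 5},
    {"delta_pos": [0.15,-0.1,0],"dr": [0,0.03,-0.05],"grip": 5},
    {"delta_pos": [0.15,-0.1,0],"dr": [0,0.03,-0.05],"grip": 5}
  ]
}}

```text
time: 13.92
position: [533.0, -207.5, 29.4]
orientation: [[0.601, 0.799, 0.001], [0.799, -0.601, 0.01], [0.009, -0.005, -1.0]]
contact_force: [-3.7, -4.0, -1.1]
gripper_width: 0.176
```

>>> {"op": "arm_command", "data": {
  "increments": [
    {"delta_pos": [0.15,-0.1,0],"dr": [0,0,0.05],"grip": 5},
    {"delta_pos": [0.15,-0.1,0],"dr": [0,0.03,0],"grip": 5},
    {"delta_pos": [0.15,-0.1,0],"dr": [0,0.03,0],"grip": 5},
    {"delta_pos": [0.15,-0.1,0],"dr": [0,0.03,0],"grip": 5},
    {"delta_pos": [0.15,-0.1,0],"dr": [0,0.03,0],"grip": 5}
  ]
}}

```text
time: 14.33
position: [530.0, -182.8, 29.2]
orientation: [[0.607, 0.795, 0.0], [0.794, -0.607, 0.016], [0.012, -0.009, -1.0]]
contact_force: [-3.0, -4.0, -0.9]
gripper_width: 0.175
```

```bash
python3 - <<'E'
from h import *
plan((525,-160,30),.907)
view('w14')
E
```

```text
t 14.33 pos [530.0, -182.8, 29.2] ang 0.918 F [-3.0, -4.0, -0.9] w 0.175
 rot units (now) [-0.09, -0.12, 0.11]  shift units now-frame [0.5, -0.59, -0.02]  after-rot frame [0.5, -0.6, -0.03]
[530.0, -182.8, 29.2] 14.3333 [0.53, 0.64, -0.32, 1.92, 0.3, 0.63, -0.62]
```

View pics/w14b.png

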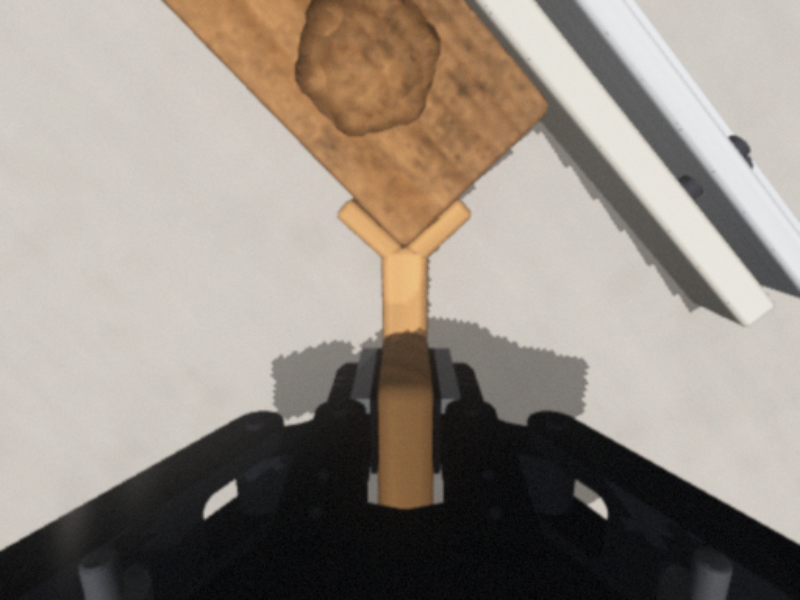

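>>> {"op": "arm_command", "data": {
  "increments": [
    {"delta_pos": [0.15,-0.1,0],"dr": [-0.09,-0.1,0.08],"grip": 5},
    {"delta_pos": [0.15,-0.1,0],"dr": [0,0,0],"grip": 5},
    {"delta_pos": [0.15,-0.1,0],"dr": [0,0,0],"grip": 5},
    {"delta_pos": [0.15,-0.1,0],"dr": [0,0,0],"grip": 5}
  ]
}}

```text
time: 14.72
position: [527.7, -165.2, 29.6]
orientation: [[0.617, 0.787, -0.006], [0.787, -0.617, -0.004], [-0.007, -0.002, -1.0]]
contact_force: [-3.8, -6.5, 2.0]
gripper_width: 0.177
```

>>> {"op": "arm_command", "data": {
  "increments": [
    {"delta_pos": [0.1,-0.05,0],"dr": [0,0,0],"grip": 5},
    {"delta_pos": [0.1,-0.05,0],"dr": [0,0,0],"grip": 5},
    {"delta_pos": [0.1,-0.05,0],"dr": [0,0,0],"grip": 5}
  ]
}}

```text
time: 14.97
position: [526.9, -158.0, 29.8]
orientation: [[0.618, 0.786, -0.011], [0.786, -0.618, -0.009], [-0.014, -0.003, -1.0]]
contact_force: [-3.7, -5.6, 2.5]
gripper_width: 0.182
```

>>> {"op": "arm_command", "data": {
  "increments": [
    {"delta_pos": [0.1,-0.06,0],"dr": [0,0.05,0],"grip": 5},
    {"delta_pos": [0.1,-0.06,0],"dr": [0,0.05,0],"grip": 5},
    {"delta_pos": [0.1,-0.06,0],"dr": [0,0.02,0],"grip": 5},
    {"delta_pos": [0.1,-0.06,0],"dr": [0,0.02,0],"grip": 5}
  ]
}}

```text
time: 15.3
position: [525.4, -146.0, 29.5]
orientation: [[0.62, 0.785, -0.009], [0.785, -0.62, -0.001], [-0.006, -0.007, -1.0]]
contact_force: [-4.3, -5.2, 1.0]
gripper_width: 0.171
```

>>> {"op": "arm_command", "data": {
  "increments": [
    {"delta_pos": [0.1,-0.06,0],"dr": [0,0.02,0],"grip": 5},
    {"delta_pos": [0.1,-0.06,0],"dr": [0,0.02,0],"grip": 5}
  ]
}}

```text
time: 15.47
position: [524.8, -141.8, 29.7]
orientation: [[0.621, 0.783, -0.009], [0.783, -0.621, -0.001], [-0.006, -0.006, -1.0]]
contact_force: [-3.5, -12.5, -0.0]
gripper_width: 0.173
```

```bash
python3 - <<'E'
from h import *
plan((525,-160,30),.907)
view('w15')
im,d=eyes.capture('top');cv2.imwrite('pics/top1.png',im)
a=im[130:260,190:370];cv2.imwrite('pics/top1c.png',cv2.resize(a,(792,572),interpolation=cv2.INTER_CUBIC))
E
```

```text
t 15.47 pos [524.8, -141.8, 29.7] ang 0.9 F [-3.5, -12.5, -0.0] w 0.173
 rot units (now) [-0.06, 0.06, -0.07]  shift units now-frame [-0.47, 0.38, -0.01]  after-rot frame [-0.47, 0.38, -0.01]
[524.8, -141.8, 29.7] 15.4667 [0.44, 0.61, -0.3, 1.96, 0.3, 0.62, -0.73]
```

View pics/top1c.png

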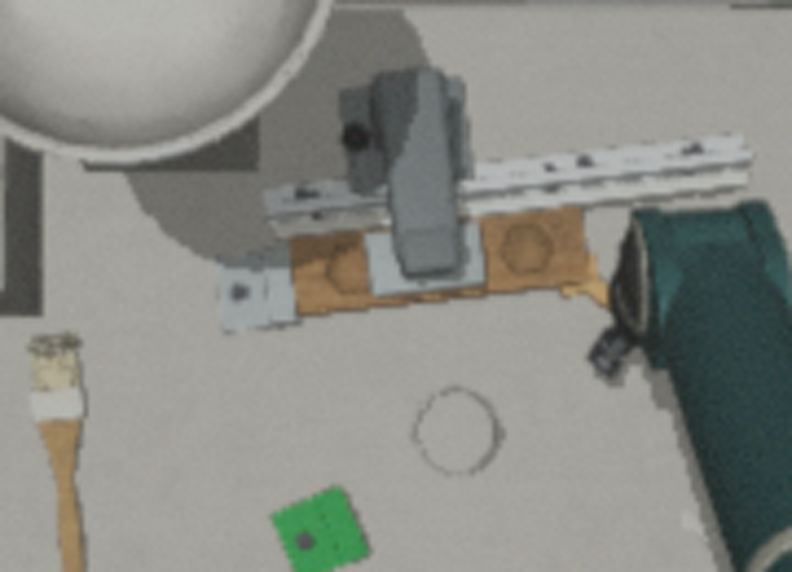

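>>> {"op": "arm_command", "data": {
  "increments": [
    {"delta_pos": [0.1,-0.06,0],"dr": [0,0.02,0],"grip": 5},
    {"delta_pos": [0.1,-0.06,0],"dr": [0,0.02,0],"grip": 5},
    {"delta_pos": [0.1,-0.06,0],"dr": [0,0.02,0],"grip": 5}
  ]
}}

```text
time: 15.82
position: [524.5, -141.5, 29.8]
orientation: [[0.628, 0.778, -0.008], [0.778, -0.628, -0.007], [-0.01, -0.002, -1.0]]
contact_force: [-1.6, -10.0, -1.8]
gripper_width: 0.173
```

>>> {"op": "arm_command", "data": {
  "increments": [
    {"delta_pos": [0.115,-0.065,0],"dr": [0,0.03,-0.03],"grip": 5},
    {"delta_pos": [0.115,-0.065,0],"dr": [0,0.03,-0.03],"grip": 5},
    {"delta_pos": [0.115,-0.065,0],"dr": [0,0.03,-0.03],"grip": 5},
    {"delta_pos": [0.115,-0.065,0],"dr": [0,0.03,-0.03],"grip": 5}
  ]
}}

```text
time: 16.15
position: [524.4, -141.3, 30.0]
orientation: [[0.629, 0.777, -0.004], [0.777, -0.629, -0.014], [-0.013, 0.006, -1.0]]
contact_force: [-2.5, -11.0, -1.3]
gripper_width: 0.177
```

>>> {"op": "arm_command", "data": {
  "increments": [
    {"delta_pos": [0.115,-0.065,0],"dr": [0,0.03,-0.04],"grip": 5},
    {"delta_pos": [0.115,-0.065,0],"dr": [0,0.03,-0.04],"grip": 5},
    {"delta_pos": [0.115,-0.065,0],"dr": [0,0.03,-0.04],"grip": 5},
    {"delta_pos": [0.115,-0.065,0],"dr": [0,0.03,-0.04],"grip": 5},
    {"delta_pos": [0.115,-0.065,0],"dr": [0,0.03,-0.04],"grip": 5},
    {"delta_pos": [0.115,-0.065,0],"dr": [0,0.03,-0.04],"grip": 5}
  ]
}}

```text
time: 16.65
position: [524.4, -141.2, 30.1]
orientation: [[0.627, 0.779, 0.002], [0.779, -0.627, -0.024], [-0.018, 0.017, -1.0]]
contact_force: [-3.2, -12.0, -2.1]
gripper_width: 0.176
```

>>> {"op": "arm_command", "data": {
  "increments": [
    {"delta_pos": [0.115,-0.065,0],"dr": [0,0.03,-0.04],"grip": 5},
    {"delta_pos": [0.115,-0.065,0],"dr": [0,0.03,-0.04],"grip": 5},
    {"delta_pos": [0.115,-0.065,0],"dr": [0,0.03,-0.04],"grip": 5},
    {"delta_pos": [0.115,-0.065,0],"dr": [0,0.03,-0.04],"grip": 5},
    {"delta_pos": [0.115,-0.065,0],"dr": [0,0.03,-0.04],"grip": 5},
    {"delta_pos": [0.115,-0.065,0],"dr": [0,0.03,-0.04],"grip": 5}
  ]
}}

```text
time: 17.15
position: [524.4, -141.2, 30.3]
orientation: [[0.625, 0.781, 0.007], [0.78, -0.625, -0.035], [-0.023, 0.027, -0.999]]
contact_force: [-3.1, -11.9, -0.3]
gripper_width: 0.175
```

>>> {"op": "arm_command", "data": {
  "increments": [
    {"delta_pos": [0.115,-0.065,0],"dr": [0,0.03,-0.04],"grip": 5},
    {"delta_pos": [0.115,-0.065,0],"dr": [0,0.03,-0.04],"grip": 5},
    {"delta_pos": [0.115,-0.065,0],"dr": [0,0.03,-0.04],"grip": 5},
    {"delta_pos": [0.115,-0.065,0],"dr": [0,0.03,-0.04],"grip": 5},
    {"delta_pos": [0.115,-0.065,0],"dr": [0,0.03,-0.04],"grip": 5}
  ]
}}

```text
time: 17.57
position: [524.4, -141.1, 30.5]
orientation: [[0.624, 0.781, 0.011], [0.781, -0.623, -0.043], [-0.027, 0.035, -0.999]]
contact_force: [-2.0, -11.4, 0.2]
gripper_width: 0.175
```

```bash
python3 - <<'E'
from h import *
plan((525,-160,30),.907)
view('w16')
E
```

```text
t 17.57 pos [524.4, -141.1, 30.5] ang 0.897 F [-2.0, -11.4, 0.2] w 0.175
 rot units (now) [0.35, 0.27, -0.1]  shift units now-frame [-0.48, 0.41, 0.04]  after-rot frame [-0.48, 0.4, 0.02]
[524.4, -141.1, 30.5] 17.5667 [0.39, 0.6, -0.26, 1.99, 0.34, 0.58, -0.79]
```

View pics/w16b.png

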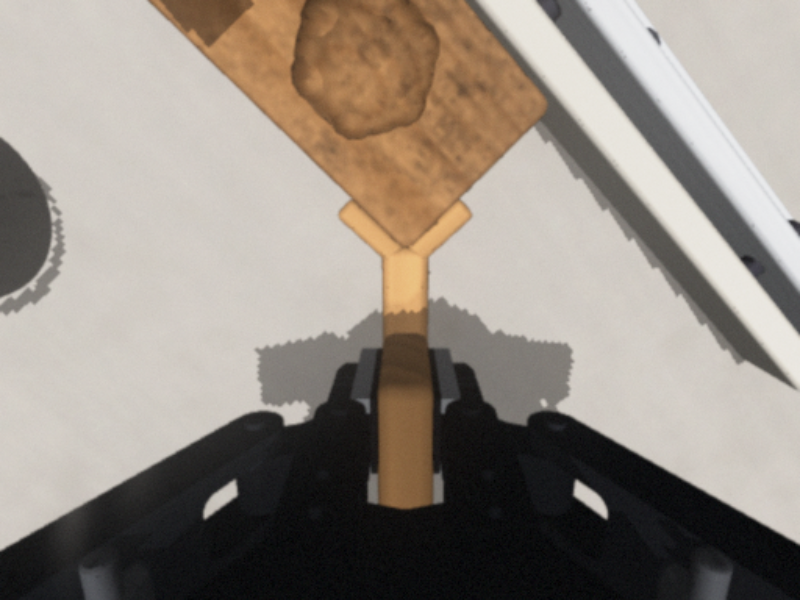

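>>> {"op": "arm_command", "data": {
  "increments": [
    {"delta_pos": [0.125,-0.073,0],"dr": [0.05,0.05,-0.04],"grip": 5},
    {"delta_pos": [0.125,-0.073,0],"dr": [0.05,0.05,-0.04],"grip": 5},
    {"delta_pos": [0.125,-0.073,0],"dr": [0.05,0.05,-0.04],"grip": 5},
    {"delta_pos": [0.125,-0.073,0],"dr": [0.05,0.05,-0.04],"grip": 5}
  ]
}}

```text
time: 17.95
position: [524.5, -141.2, 30.3]
orientation: [[0.623, 0.782, 0.004], [0.781, -0.623, -0.032], [-0.023, 0.023, -0.999]]
contact_force: [-2.3, -11.7, -1.9]
gripper_width: 0.177
```

>>> {"op": "arm_command", "data": {
  "increments": [
    {"delta_pos": [0.13,-0.075,0],"dr": [0.05,0.05,-0.04],"grip": 5},
    {"delta_pos": [0.13,-0.075,0],"dr": [0.05,0.05,-0.04],"grip": 5},
    {"delta_pos": [0.13,-0.075,0],"dr": [0.05,0.05,-0.04],"grip": 5},
    {"delta_pos": [0.13,-0.075,0],"dr": [0.05,0.05,-0.04],"grip": 5},
    {"delta_pos": [0.13,-0.075,0],"dr": [0.05,0.05,-0.04],"grip": 5},
    {"delta_pos": [0.13,-0.075,0],"dr": [0.05,0.05,-0.04],"grip": 5}
  ]
}}

```text
time: 18.45
position: [524.6, -141.4, 30.2]
orientation: [[0.624, 0.782, -0.008], [0.781, -0.624, -0.017], [-0.018, 0.004, -1.0]]
contact_force: [-2.6, -12.3, -1.4]
gripper_width: 0.176
```

>>> {"op": "arm_command", "data": {
  "increments": [
    {"delta_pos": [0.13,-0.075,0],"dr": [0,0.03,-0.04],"grip": 5},
    {"delta_pos": [0.13,-0.075,0],"dr": [0,0.03,-0.04],"grip": 5},
    {"delta_pos": [0.13,-0.075,0],"dr": [0,0.03,-0.04],"grip": 5},
    {"delta_pos": [0.13,-0.075,0],"dr": [0,0.03,-0.04],"grip": 5},
    {"delta_pos": [0.13,-0.075,0],"dr": [0,0.03,-0.04],"grip": 5},
    {"delta_pos": [0.13,-0.075,0],"dr": [0,0.03,-0.04],"grip": 5}
  ]
}}

```text
time: 18.95
position: [524.6, -141.2, 30.4]
orientation: [[0.624, 0.782, -0.003], [0.781, -0.624, -0.029], [-0.025, 0.016, -1.0]]
contact_force: [-3.0, -13.0, -0.3]
gripper_width: 0.177
```

>>> {"op": "arm_command", "data": {
  "increments": [
    {"delta_pos": [-0.2,0.01,0],"dr": [0,0,0],"grip": 5},
    {"delta_pos": [-0.4,0,0],"dr": [0,0,0],"grip": 5},
    {"delta_pos": [-0.8,0,0],"dr": [0.1,0.2,0],"grip": 5},
    {"delta_pos": [-0.8,0,0],"dr": [0,0,0],"grip": 5},
    {"delta_pos": [-0.5,0,0],"dr": [0,0,0],"grip": 5},
    {"delta_pos": [0,0,0],"dr": [0,0,0],"grip": 5}
  ]
}}

```text
time: 19.45
position: [477.0, -201.5, 32.5]
orientation: [[0.618, 0.786, 0.013], [0.786, -0.618, -0.001], [0.008, 0.011, -1.0]]
contact_force: [-0.3, -0.4, -0.4]
gripper_width: 0.172
```

```bash
python3 - <<'E'
from h import *
plan((475,-204,26),.9)
view('w17')
E
```

```text
t 19.45 pos [477.0, -201.5, 32.5] ang 0.905 F [-0.3, -0.4, -0.4] w 0.172
 rot units (now) [0.11, -0.08, 0.05]  shift units now-frame [-0.11, -0.0, 0.22]  after-rot frame [-0.11, -0.0, 0.22]
[477.0, -201.5, 32.5] 19.45 [0.59, 0.57, -0.31, 2.04, 0.31, 0.56, -0.6]
```

View pics/w17b.png

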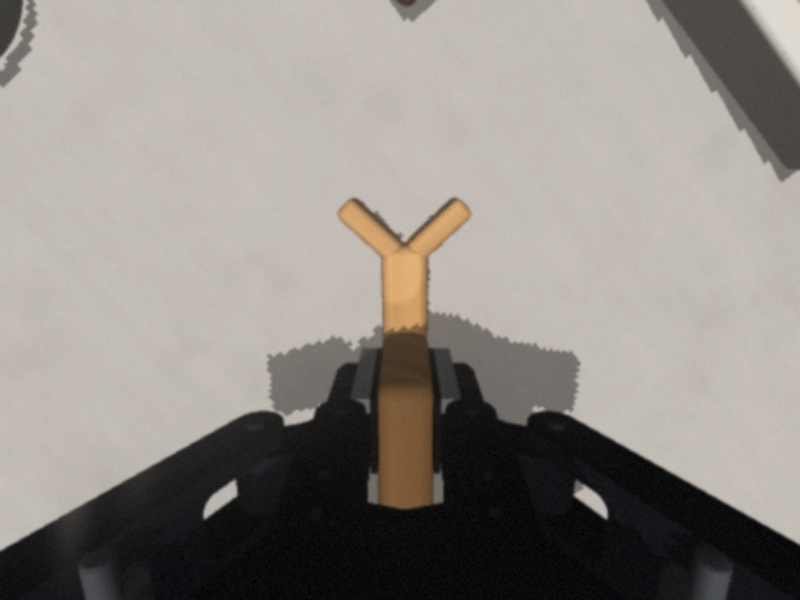

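Level and lower it.

>>> {"op": "arm_command", "data": {
  "increments": [
    {"delta_pos": [0,0,0.05],"dr": [0.11,-0.08,0],"grip": 5},
    {"delta_pos": [0,0,0.08],"dr": [0,0,0],"grip": 5},
    {"delta_pos": [0,0,0.06],"dr": [0,0,0],"grip": 5},
    {"delta_pos": [0,0,0.03],"dr": [0,0,0],"grip": 5}
  ]
}}

```text
time: 19.83
position: [482.0, -195.4, 26.4]
orientation: [[0.612, 0.79, 0.005], [0.79, -0.613, 0.003], [0.006, 0.002, -1.0]]
contact_force: [0.2, -0.2, -1.1]
gripper_width: 0.177
```

>>> {"op": "arm_command", "data": {
  "increments": [
    {"delta_pos": [0,0,0.03],"dr": [0,-0.05,0],"grip": 5},
    {"delta_pos": [0,0,0.03],"dr": [0,0,0],"grip": 5}
  ]
}}

```text
time: 20.0
position: [483.0, -193.6, 24.1]
orientation: [[0.61, 0.792, 0.002], [0.792, -0.61, 0.0], [0.001, 0.001, -1.0]]
contact_force: [0.1, -0.1, -1.1]
gripper_width: 0.175
```

>>> {"op": "arm_command", "data": {
  "increments": [
    {"delta_pos": [0,0,0.04],"dr": [0,0,0],"grip": 5},
    {"delta_pos": [0,0,0.03],"dr": [0,0,0],"grip": 5}
  ]
}}

```text
time: 20.17
position: [483.3, -193.2, 22.9]
orientation: [[0.609, 0.793, 0.001], [0.793, -0.609, -0.001], [-0.0, 0.001, -1.0]]
contact_force: [-6.1, -0.2, 21.4]
gripper_width: 0.174
```

Touching the table (21 N); open and withdraw.

>>> {"op": "arm_command", "data": {
  "increments": [
    {"delta_pos": [0,0,-0.04],"dr": [0,0,0],"grip": 5},
    {"delta_pos": [0,0,0],"dr": [0,0,0],"grip": 45},
    {"delta_pos": [0,0,0],"dr": [0,0,0],"grip": 45},
    {"delta_pos": [0,0,0],"dr": [0,0,0],"grip": 45},
    {"delta_pos": [0,0,0],"dr": [0,0,0],"grip": 45}
  ]
}}

```text
time: 20.58
position: [484.3, -192.9, 24.8]
orientation: [[0.608, 0.794, 0.002], [0.794, -0.608, -0.002], [-0.0, 0.003, -1.0]]
contact_force: [-0.0, 0.1, 0.3]
gripper_width: 0.529
```

```bash
python3 - <<'E'
from h import *
plan((475,-204,26),.9)
view('w18')
E
```

```text
t 20.58 pos [484.3, -192.9, 24.8] ang 0.917 F [-0.0, 0.1, 0.3] w 0.529
 rot units (now) [0.03, 0.0, 0.17]  shift units now-frame [-0.48, -0.02, -0.04]  after-rot frame [-0.48, -0.01, -0.04]
[484.3, -192.9, 24.8] 20.5833 [0.56, 0.59, -0.3, 2.03, 0.32, 0.56, -0.62]
```

View pics/w18b.png

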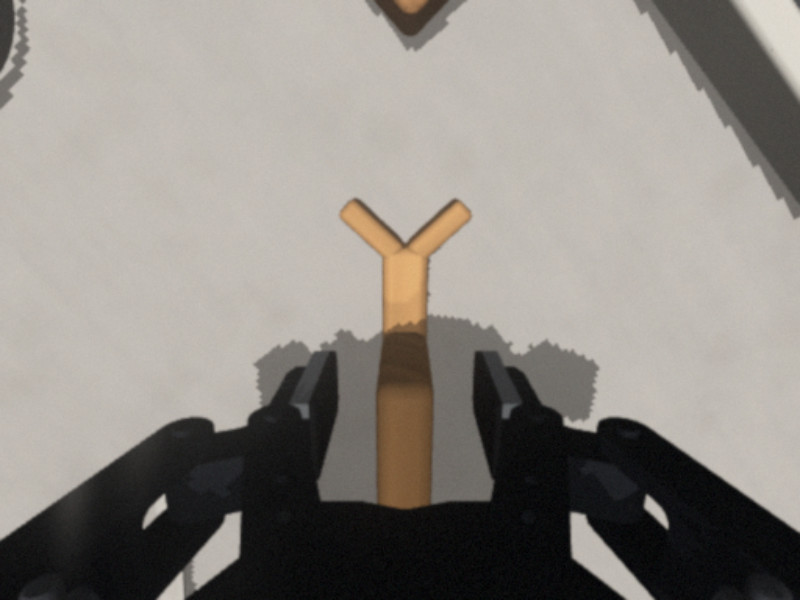

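Released upright. Rise straight up, then look from above.

>>> {"op": "arm_command", "data": {
  "increments": [
    {"delta_pos": [0,0,-0.4],"dr": [0,0,0],"grip": 45},
    {"delta_pos": [0,0,-0.8],"dr": [0,0,0],"grip": 45},
    {"delta_pos": [0,0,-1],"dr": [0,0,0],"grip": 45},
    {"delta_pos": [0,0,-1],"dr": [0,0,0],"grip": 45},
    {"delta_pos": [-0.3,0,-1],"dr": [0,0,0],"grip": 45},
    {"delta_pos": [-0.3,0,-1],"dr": [0,0,0],"grip": 45},
    {"delta_pos": [-0.3,0,-1],"dr": [0,0,0],"grip": 45},
    {"delta_pos": [0,0,-0.5],"dr": [0,0,0],"grip": 45},
    {"delta_pos": [0,0,0],"dr": [0,0,0],"grip": 45}
  ]
}}

```text
time: 21.38
position: [465.6, -213.0, 239.4]
orientation: [[0.605, 0.796, -0.0], [0.796, -0.605, -0.0], [-0.001, -0.0, -1.0]]
contact_force: [0.7, 0.4, 0.0]
gripper_width: 0.528
```

```bash
python3 - <<'E'
from h import *
plan((475,-204,26),.9)
view('w19')
im,d=eyes.capture('scene');cv2.imwrite('pics/scene2.png',im)
a=im[160:300,150:300];cv2.imwrite('pics/scene2c.png',cv2.resize(a,(640,597),interpolation=cv2.INTER_CUBIC))
im,d=eyes.capture('top');a=im[130:260,190:370];cv2.imwrite('pics/top2c.png',cv2.resize(a,(792,572),interpolation=cv2.INTER_CUBIC))
E
```

```text
t 21.38 pos [465.6, -213.0, 239.4] ang 0.92 F [0.7, 0.4, 0.0] w 0.528
 rot units (now) [-0.0, 0.01, 0.2]  shift units now-frame [0.43, 0.07, 7.11]  after-rot frame [0.43, 0.06, 7.11]
[465.6, -213.0, 239.4] 21.3833 [0.72, 0.26, -0.42, 1.91, 0.13, 1.0, -0.4]
```

View pics/w19b.png

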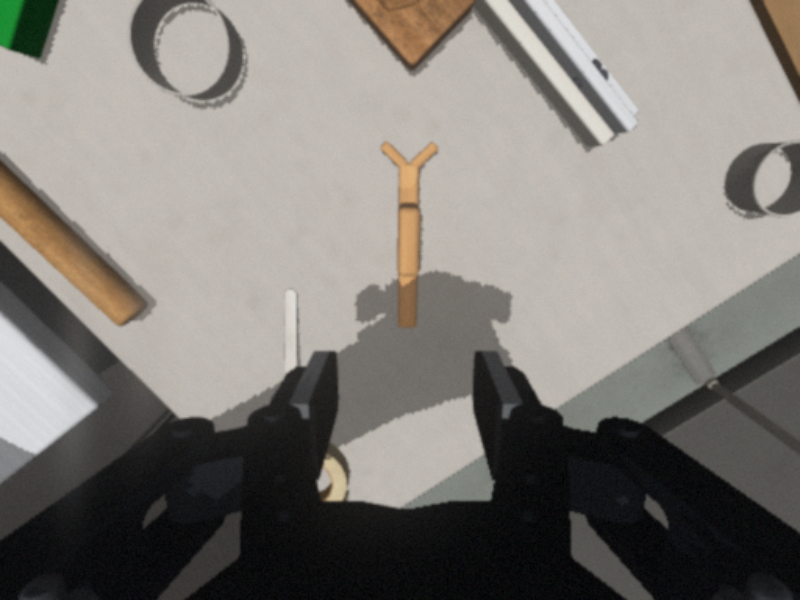

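View pics/scene2c.png

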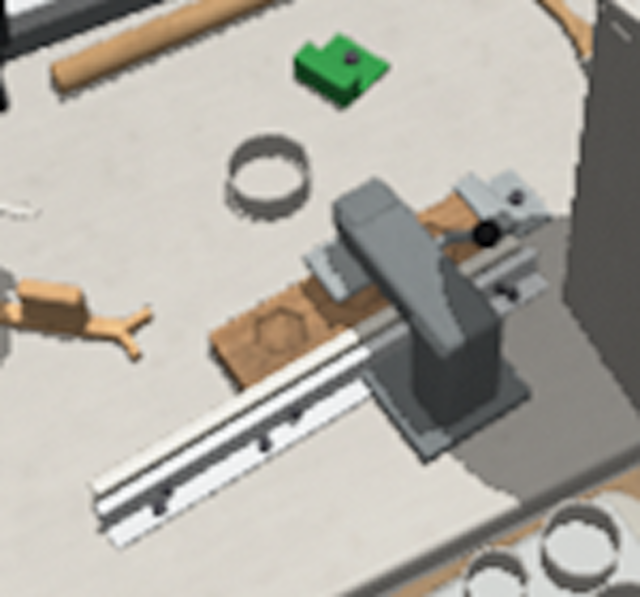

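View pics/top2c.png

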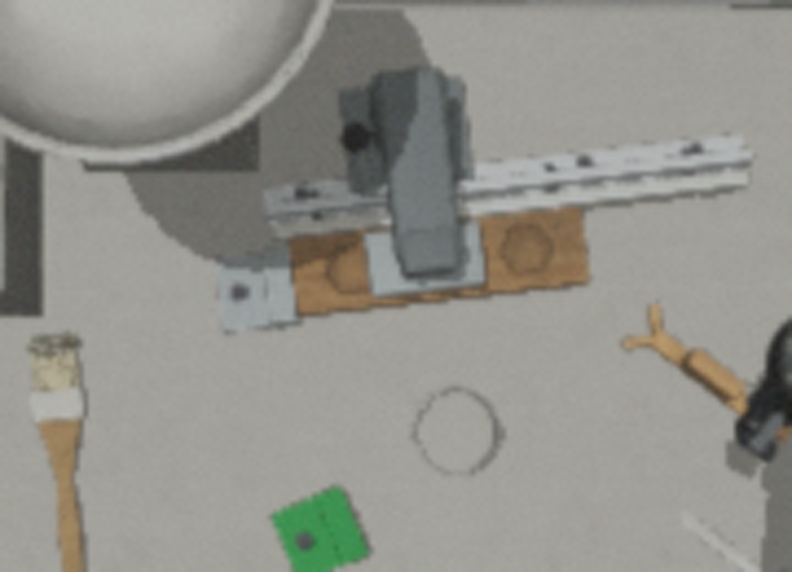

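```bash
python3 -c "
from workcell import arm
print(arm.finish_job())"
```

```text
the job is handed in; nothing more can be done
None
```

The mould is home against the grey end stop and flush to the fence, and the stick is lying flat on the table. I handed the job in at about 21.5 s of the 72 s allowed.

- **Press to the fence:** I picked up the stick by its fin and pressed the mould's side square with both prongs. Contact showed at about 4–6 N.
- **Feed:** I seated the notch on the mould's rear corner, with the stick at 45 degrees, and fed it to the end stop. The sideways push on the fence stayed around 3–6 N in the readings at the end of each move.
- **Hold at the stop:** I held it home for about 3 s at 10–13 N measured at the wrist. Taking off roughly 5 N of drag seen during the feed, I estimate 6–9 N reached the stop; I could not measure that force directly.
- **Laying the stick down:** The stick touched the table at about 21 N, firmer than I intended, and I released it there.

The last wrist, scene and top pictures show:
- The mould touches the stop and the fence under the press.
- The stick is flat and clear of everything.
- The near ring mould, spoon, brush and green look-alike look unmoved.
- The gripper is clear of everything.

I did not check the shaker, the back ring mould or the turquoise look-alike at the end, but the arm never went near where the first pictures showed them. None of my checks failed.

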